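Clamp a tube in the force-indicating tube vice

TASK

Take the bright steel tube out of the wooden cradle, lay it in the vee supports of the tube vice and slide it gently under the pad, all the way home against the end stop. Then turn the T-bar of the vice clockwise (seen from above) until the red indicator tab pops out of the end of the bridge, and stop there, because turning on dents the tube. Leave the tube clamped and home, and leave the other things on the bench where they are.

Things in the scene. Friction and masses are not known exactly. Their poses are not given: they have to be found in the camera images.
- tube_mid (a point): Centre of the loose bright steel tube: straight, 200 mm long, 28 mm outside diameter, about 0.42 kg, both ends alike with a small dark cross hole. The point is on the tube's axis half-way along; its y axis lies along the tube (either way round), and the tube may be rolled about it. At the start it lies level in the cradle with its axis 46 mm above the bench.
- cradle: Fixed wooden cradle that holds the tube at the start. Origin at the centre of its underside; base board 70 mm (x) by 170 mm (y), 12 mm thick, with two vee blocks 22 mm thick centred at y = -65 and +65 mm; the tube lies along its y axis. Between the blocks there is nothing but the 12 mm base board below the tube.
- vice: Blue-grey tube vice bolted to the bench. Origin at bench height under the screw axis; its y axis runs along the bed and points from the screw towards the open loading end. Base 14 to 16 mm thick: a foot 150 mm (x) by 74 mm (y) about the origin and a bed 76 mm wide from y = -60 to +165 mm.
- bridge_top (a point): Middle of the top face of the vice's bridge, on the screw axis, 150 mm above the bench. Bridge 130 mm (vice x) by 40 mm (y), 118 to 150 mm high, on two round columns of 18 mm diameter at vice x = -48 and +48 mm; column nuts reach 158 mm. The screw goes through it; the nut in its middle reaches 166 mm and lifts up to 7 mm on springs under the clamping load.
- end_stop: Upright steel end stop of the vice, 34 mm wide, up to z = 86 mm; its stop face, looking along +y of the vice, contains the origin, 45 mm behind the screw axis (vice y = -45 mm). With the tube fully home its end touches this face, its centre is at vice y = +55 mm and its free end at vice y = +155 mm.
- bed_mid (a point): Where the tube's centre is when home: vice x = 0, y = 55 mm, z = 64 mm, tube along vice y. Two upward 90 degree vees of angle iron, 45 mm wide over all, tops at z = 63 mm: one under the screw from vice y = -40 to +70 mm, one outer rest from +130 to +148 mm; open between them down to the base. Laid in both from above, clear of the bridge (centre near y = 134 mm), the tube is in line and slides home.
- bar_mid (a point): Centre of the T-bar on the vertical screw, on the screw axis, 193 to 197 mm above the bench at the start. Hub 26 mm in diameter and 26 mm high; level round rod of 10 mm diameter reaching 50 mm to each side, a 15 mm ball at each end. It can be pushed round with closed fingers or gripped. Clockwise from above tightens, 8 mm down per turn until the pad meets the tube.
- bar_end (a point): Centre of the ball at one end of the T-bar, 50 mm from the screw axis (the other end is opposite). Pushing 40 mm from the axis takes about 5 N free and 7 to 11 N at the set force; 1 to 1.7 turns in all. The bar stays where it is left.
- pad: Copper-faced pressure pad, 34 mm (vice x) by 40 mm (y), on the lower end of the screw; does not turn. Origin at the centre of its underside, 3 to 8 mm above the top of a tube lying in the vees at the start.
- tab (a joint): Sprung indicator tab, red with a blue-grey end cap, 26 mm wide, 10 mm high, in a black slot in the bridge's end that looks along +x of the vice; its red shows only when it is out. 0 m: held in, flush; 0.014 m: popped out 14 mm. It springs out by itself at the set clamping force (80 N on the tube), not before. The tube is dented above 110 N, about a fifth of a turn later.
- tab_slot (a point): Mouth of the tab's slot, in the middle of the bridge's end face (vice x = 66 mm, z = 127 mm).
- pliers: Bystander: pliers with black handles, 170 mm long, lying flat; origin under the pivot, jaws to +x.
- tin: Bystander: blue tin, 68 mm in diameter, 87 mm high; origin under its centre.
- steel_block: Bystander: steel block 50 by 85 by 24 mm; origin under its centre.
- flat_bar: Bystander: dark flat bar 30 by 230 by 8 mm, long side along y; origin under its centre.
- spanner: Bystander: spanner lying along its x axis.
- ball_dish: Bystander: aluminium dish of small steel balls, 124 mm in diameter at the rim, 28 mm high; origin under its centre.
- weld_square: Bystander: yellow triangular welding square, about 105 by 105 mm, 14 mm high.
Not all that is in view belongs to the job. Leave any orange look-alike of the part that bears tube_mid alone.

How it is judged:
By the outcome, as a careful person would: the job done as asked, in the order asked, and still so for the second after the job is handed in, with the robot touching nothing.
It also fails if it takes over 72 s, if anything falls off the work surface, if the arm or the gripper's body presses on something with over 40 N, if the wrist force passes 120 N, or if a joint passes its speed limit or range.

ROBOT

A 6-joint arm with a two-finger parallel gripper is mounted at the origin on the work surface. World frame = base frame: x ahead of the robot, y to its left, z up, the work surface at z = 0. Lengths are in m, angles in rad, forces in N, time in s.
With the tool pointing down it reaches from about 0.3 to 0.875 m from the base axis. Payload 6.4 kg.
Tool frame: the origin (TCP) lies at the very end of the fingers, on their centre line; the grasp point (between the pads) lies ctrl.grip_point_offset behind it (ctrl.grip_point_offset is the distance from the TCP to the grasp point, in m); z points along the fingers, x is the direction in which the jaws open and shut, and the axes are right-handed (so a half turn about z gives the same grasp; the last joint's range is limited). The gripper opens to 85 mm and grips with 20 to 120 N. Pads are 22 mm wide; open, the fingers measure 114 mm over their backs; the gripper's body (76 mm by 85 mm) begins 54 mm behind the grasp point. The pads swing forward as they close: fully open they stand 13 mm farther back than shut.
Start: joints at [0.945, 0.181, 1.607, -0, 1.354, -0.206], TCP at [0.234, 0.525, 0.231] pointing down, gripper open.
Joint ranges: [-2.99, 2.99], [-0.89, 2.07], [0.3, 2.58], [-1.14, 4.28], [0, 2.63], [-3.12, 3.12]. Speed limits (rad/s): [2.57, 2.57, 3.01, 3.14, 3.14, 3.14].

INTERFACE

Orientations are given as a unit quaternion [w, x, y, z].
In Python, from bench import get_obs, viewer, workorder, ctrl gives the robot as it stands. The module is installed in compiled form; this text tells all that it offers.
- The arm moves only by the tool move_arm, never from a script. Its argument "increments" is a list of rows, each an object of numbers: "tx", "ty", "tz": the shift along the tool's x, y, z in m; "turn": the turn about the tool's z in degrees. A call has 1 to 20 rows; each row is the pose to reach, as a shift and turn from the pose commanded when the call began, along the tool's axes at that moment; what a row does not reach only later rows make up. A row lasts 1/12 s, in which the tool goes at most 41.7 mm and 7.16 degrees, less where a joint would pass 70% of its speed; a pose out of reach is approached as far as the arm can. A call with a gripper value outside its range is refused whole. "gripper" is the opening, from 0 (shut) to 1 (fully open), set as the call begins (left out, the last holds). The fingers move at their own pace and stop on an object; the grip force is fixed at half the most. Time passes only in rows, so rows that repeat a pose let the fingers close. It gives the time, the measured TCP pose, the force and the opening at its end, in the units of the state.
- get_obs(): the state, without advancing time (a new reading comes with each control period).
- viewer.camera(name): name is "scene" or "top" or "wrist"; returns (picture, depth): 480x640x3 uint8, red, green, blue; 480x640 float32, m along the optical axis (not along the pixel's ray), 0 where there is no reading.
- viewer.get_calibration(name): a dict with "intrinsics" (3x3 intrinsics, pixels), "k1" (the pictures are not rectified: a ray, as slopes to the right and down, at radius r is drawn at 1 + k1 r^2 times it, then the intrinsics apply), "origin" and "attitude" of the camera in the world. Camera axes: x right, y up, looking along -z (the intrinsics and any distortion apply to the point x, -y, -z); pixel columns grow to the right and rows downward; lengths in m; the calibration is good to about 2 mm. A picture is of the moment at which its call begins: read the wrist's pose just before it. get_calibration takes no time and is no camera call; for the wrist camera it gives the pose at the moment of the call.
- workorder.hand_in(): hands the job in, once; it reports no verdict.
The state is a dict: "time_s": time; "q": joint angles; "dq": joint speeds; "joint_efforts": joint torques, N m; "eef_pos": TCP position; "eef_rot": TCP orientation; "wrist_force": force on the tool from outside, world axes, zero at the start; "torque": the same for the moment, N m; "opening": opening from 0.0 (shut) to 1.0 (fully open).
Only numpy, scipy, OpenCV 4.12 (cv2) and the standard library are available. Lean on these libraries where they do the work, as an engineer would, in place of code of your own. Each camera call takes 0.05 s, during which the arm holds its last target.

## Working session

There is one attempt and no reset: what is moved stays moved. The work goes in short steps, Python scripts to look and compute and a tool call to move; the robot and the scene stay as the last step left them, time stands still between calls to the robot, and variables do not carry over. Pictures are saved under pics/ and viewed, and the job is handed in when it is done.

Besides the shell and the picture viewer there is one more tool, called after "Call:" as name([rows], argument=value, ...), one row to a line, values as JSON. move_arm: Moves the arm, as the interface text tells. Its arguments: {"type":"object","properties":{"increments":{"type":"array"},"gripper":{"type":"number"}},"required":["increments"]}

```bash
mkdir -p pics; cat > h.py <<'E'
import numpy as np, cv2
from bench import get_obs, viewer, workorder, ctrl
def snap(name,fn):
    cal=viewer.get_calibration(name)
    p,d=viewer.camera(name)
    cv2.imwrite('pics/'+fn+'.png',p[:,:,::-1]); np.savez('pics/'+fn+'.npz',p=p,d=d,K=cal['intrinsics'],k1=cal['k1'],o=cal['origin'],R=np.array(cal['attitude']))
    return p,d,cal
E
python3 - <<'E'
from h import *
print(get_obs()); print(ctrl.grip_point_offset)
for n in ['scene','top','wrist']:
    p,d,c=snap(n,n+'0'); print(n,c)
print(get_obs()['time_s'])
E
```

```text
{'time_s': 0.0, 'q': array([ 9.44704679e-01,  1.81569337e-01,  1.60799580e+00, -2.84820373e-05,
        1.35382265e+00, -2.06269127e-01]), 'dq': array([-0.00072129, -0.00014093,  0.0008653 ,  0.00244282,  0.00041963,
        0.00151796]), 'joint_efforts': array([-1.08690856e-03, -4.44851911e+01, -3.51337516e+01, -2.51843312e-04,
        8.97186517e-03, -3.22292840e-05]), 'eef_pos': array([0.23401131, 0.52461676, 0.23037416]), 'eef_rot': array([ 3.36885240e-04,  8.38925395e-01,  5.44245695e-01, -8.32058139e-04]), 'wrist_force': array([-0.09690997,  0.02059212,  0.63057237]), 'torque': array([ 0.02872382, -0.0085934 ,  0.00204202]), 'opening': 0.9959383328847508}
0.0187
scene {'intrinsics': array([[451.66997265,   0.        , 325.67580007],
       [  0.        , 451.66997265, 236.80388496],
       [  0.        ,   0.        ,   1.        ]]), 'k1': -0.0988784731014733, 'origin': array([ 0.92860988, -0.37337347,  1.02090957]), 'attitude': array([0.88081294, 0.25038524, 0.10715731, 0.38728944])}
top {'intrinsics': array([[496.39262574,   0.        , 322.45844201],
       [  0.        , 496.39262574, 238.44485023],
       [  0.        ,   0.        ,   1.        ]]), 'k1': -0.13235953571352704, 'origin': array([ 0.39801445, -0.02231348,  1.17097956]), 'attitude': array([ 0.71287621,  0.05380034, -0.03697465, -0.69824488])}
wrist {'intrinsics': array([[405.02692448,   0.        , 316.97328375],
       [  0.        , 405.02692448, 239.35714484],
       [  0.        ,   0.        ,   1.        ]]), 'k1': 0.0006607390083264223, 'origin': array([0.16380396, 0.55586742, 0.37272539]), 'attitude': array([ 0.82945038, -0.12731446, -0.08177262,  0.53769539])}
0.15
```

View pics/top0.png

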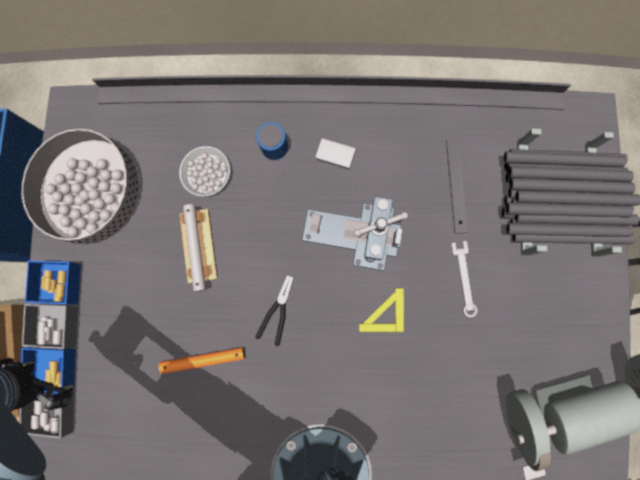

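View pics/scene0.png

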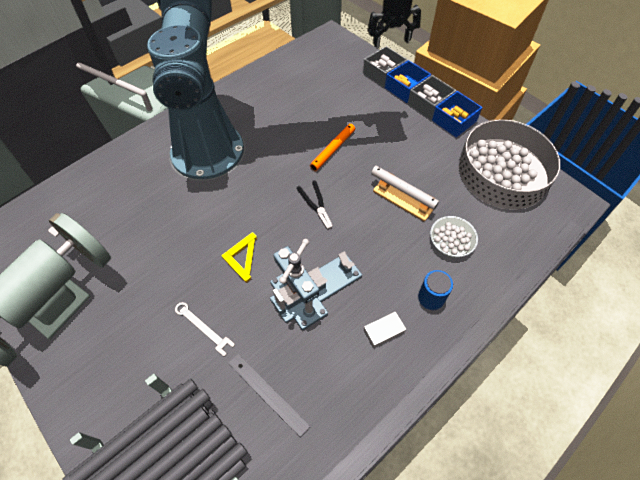

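View pics/wrist0.png

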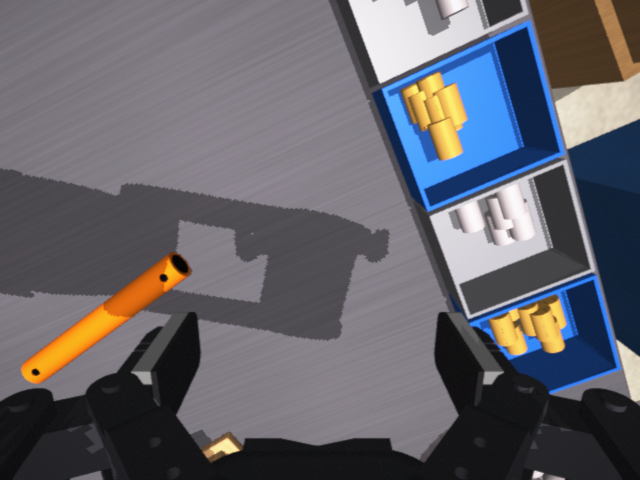

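```bash
cat >> h.py <<'E'
from scipy.spatial.transform import Rotation as Ro
def load(fn): return dict(np.load('pics/'+fn+'.npz'))
def mat(D):
    q=D['R']; return Ro.from_quat([q[1],q[2],q[3],q[0]]).as_matrix()
def rays(D,uv):
    uv=np.atleast_2d(np.array(uv,float)); K=D['K']
    n=cv2.undistortPoints(uv.reshape(-1,1,2),K,np.array([float(D['k1']),0,0,0])).reshape(-1,2)
    return np.c_[n[:,0],-n[:,1],-np.ones(len(n))]@mat(D).T
def onplane(D,uv,z):
    r=rays(D,uv); o=D['o']; return o+r*((z-o[2])/r[:,2])[:,None]
def bydepth(D,uv):
    uv=np.atleast_2d(uv); i=np.round(uv).astype(int); return D['o']+rays(D,uv)*D['d'][i[:,1],i[:,0]][:,None]
def proj(D,P):
    c=(np.atleast_2d(P)-D['o'])@mat(D); c=np.c_[c[:,0],-c[:,1],-c[:,2]]
    return cv2.projectPoints(c.reshape(-1,1,3),np.zeros(3),np.zeros(3),D['K'],np.array([float(D['k1']),0,0,0]))[0].reshape(-1,2)
def crop(fn,x0,y0,w,h,s,out):
    p=load(fn)['p'][y0:y0+h,x0:x0+w,::-1]; cv2.imwrite('pics/'+out+'.png',cv2.resize(p,None,fx=s,fy=s,interpolation=cv2.INTER_CUBIC))
E
python3 - <<'E'
from h import *
crop('top0',290,180,130,100,6,'t0v'); crop('top0',160,190,80,110,5,'t0c'); crop('scene0',250,220,130,120,5,'s0v')
E
```

```text
(no output)
```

View pics/t0v.png

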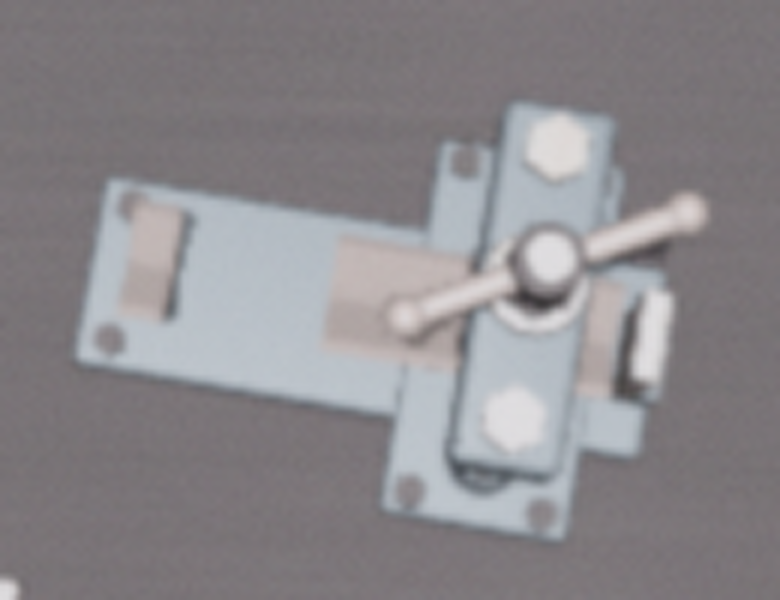

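View pics/t0c.png

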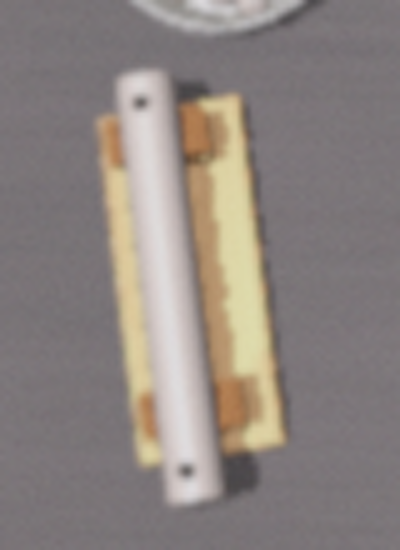

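View pics/s0v.png

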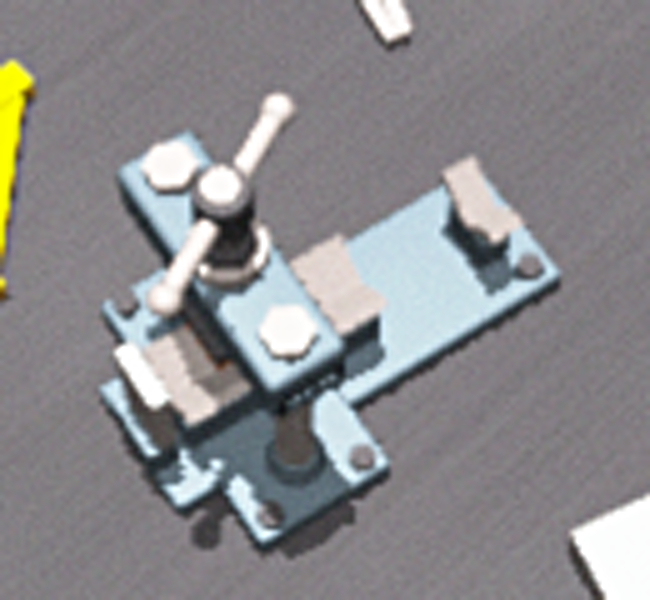

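```bash
python3 - <<'E'
from h import *
np.set_printoptions(precision=4,suppress=True)
for fn,sl in (('top0',(190,300,160,240)),('scene0',(150,220,350,450))):
    D=load(fn); p=D['p'].astype(int); a,b,c,d=sl
    m=np.zeros((480,640),np.uint8); q=p[a:b,c:d]
    m[a:b,c:d]=((q.min(2)>165)&(q.max(2)-q.min(2)<35))
    n,l,s,ce=cv2.connectedComponentsWithStats(m); 
    order=np.argsort(-s[1:,4])+1
    for i in order[:2]:
        cs,_=cv2.findContours((l==i).astype(np.uint8),0,1); r=cv2.minAreaRect(cs[0]); bx=cv2.boxPoints(r)
        print(fn,s[i],r)
        e=sorted([(np.linalg.norm(bx[j]-bx[(j+1)%4]),j) for j in range(4)])[:2]
        mid=[(bx[j]+bx[(j+1)%4])/2 for _,j in e]
        P=onplane(D,mid,.046); print(P,P.mean(0),np.linalg.norm(P[0]-P[1]))
        print('rectcorners',onplane(D,bx,.046)[:,:2].tolist())
D=load('top0'); f=lambda pts,z:onplane(D,np.array(pts)/6+[290,180],z)
print('holes',onplane(D,np.array([[141,102],[186,470]])/5+[160,190],.06))
print('bed end',f([(108,180),(78,362)],.016)); 
print('nuts',f([(559,147),(514,420)],.158))
B=f([(508,103),(612,117),(555,477),(452,460)],.150);print('bridge',B,B.mean(0))
print('balls',f([(405,316),(688,212)],.195)); print('hub',f([(550,258)],.208))
print('rest',f([(133,203),(185,210),(170,320),(120,312)],.063).mean(0)); print('vee',f([(340,237),(323,347)],.063))
print('stop top',f([(645,288),(672,292),(655,390),(632,386)],.086))
S=load('scene0'); g=lambda pts,z:onplane(S,np.array(pts)/5+[250,220],z)
print('S nuts',g([(170,166),(288,330)],.158)); print('S balls',g([(277,108),(165,297)],.195))
B=g([(190,135),(345,350),(270,395),(120,178)],.15);print('S bridge',B,B.mean(0))
E
```

```text
top0 [184 204  19  87 762] ((192.3220672607422, 246.95901489257812), (86.57437133789062, 9.342818260192871), 82.7468032836914)
[[0.6184 0.3262 0.046 ]
 [0.4187 0.2891 0.046 ]] [0.5186 0.3076 0.046 ] 0.20304782864782658
rectcorners [[0.6168318745749314, 0.33725949352250645], [0.6199272694542628, 0.31508548541793857], [0.42039353405896346, 0.27834205544921314], [0.4170761063445282, 0.2999339413479275]]
top0 [187 190  32   6  93] ((202.5, 192.5), (5.0, 31.0), 90.0)
[[0.6468 0.2532 0.046 ]
 [0.646  0.3276 0.046 ]] [0.6464 0.2904 0.046 ] 0.07442937256651018
rectcorners [[0.6520257616925824, 0.3279735759707481], [0.6528056133824685, 0.25348598265849276], [0.6408372247733786, 0.25282992146958977], [0.6399896829965994, 0.32719286561290645]]
scene0 [372 165  66  42 540] ((404.6692199707031, 185.45384216308594), (72.56031799316406, 7.814188003540039), 29.744882583618164)
[[0.4121 0.2901 0.046 ]
 [0.613  0.3259 0.046 ]] [0.5125 0.308  0.046 ] 0.20401349424011295
rectcorners [[0.41708270038392237, 0.2771745471587335], [0.4070893251258628, 0.30318176082223997], [0.6092414465595467, 0.338538787265
[... 569 characters left out ...]
[ 0.619  -0.1041  0.15  ]
 [ 0.6148 -0.1405  0.15  ]
 [ 0.4883 -0.1213  0.15  ]
 [ 0.4935 -0.0858  0.15  ]] [ 0.5539 -0.1129  0.15  ]
balls [[ 0.5368 -0.0669  0.195 ]
 [ 0.5735 -0.1607  0.195 ]]
hub [[ 0.555  -0.1135  0.208 ]]
rest [0.5746 0.0226 0.063 ]
vee [[ 0.5851 -0.0481  0.063 ]
 [ 0.5432 -0.0424  0.063 ]]
stop top [[ 0.5644 -0.1602  0.086 ]
 [ 0.5631 -0.1702  0.086 ]
 [ 0.5266 -0.164   0.086 ]
 [ 0.528  -0.1555  0.086 ]]
S nuts [[ 0.5102 -0.1067  0.158 ]
 [ 0.6046 -0.1209  0.158 ]]
S balls [[ 0.5371 -0.0662  0.195 ]
 [ 0.5737 -0.1589  0.195 ]]
S bridge [[ 0.5001 -0.0874  0.15  ]
 [ 0.6249 -0.107   0.15  ]
 [ 0.619  -0.144   0.15  ]
 [ 0.4961 -0.1245  0.15  ]] [ 0.56   -0.1157  0.15  ]
```

```bash
cat >> h.py <<'E'
def toolR():
    q=get_obs()['eef_rot']; return Ro.from_quat([q[1],q[2],q[3],q[0]]).as_matrix()
def go(target,yaw=None):
    o=get_obs(); R=toolR(); d=R.T@(np.array(target)-o['eef_pos']); y=np.degrees(np.arctan2(R[1,0],R[0,0]))
    print('t',np.round(o['time_s'],2),'pos',np.round(o['eef_pos'],4),'yaw',round(y,2),'tilt',np.round(R[:,2],4),'F',np.round(o['wrist_force'],1),'op',round(o['opening'],3))
    print('-> shift',np.round(d,4),'turn',None if yaw is None else round(-(((yaw-y)+180)%360-180),2))
E
python3 -c "
from h import *
go([.545,.3135,.15],100.3)"
```

```text
t 0.15 pos [0.2341 0.5247 0.2306] yaw 65.95 tilt [-9.0e-04 -1.1e-03 -1.0e+00] F [-0.5 -0.3  0.5] op 1.001
-> shift [-0.0661  0.3701  0.0806] turn -34.35
```

Call:
move_arm([
  {"tx":-0.006,"ty":0.033,"tz":0.007,"turn":-3},
  {"tx":-0.013,"ty":0.07,"tz":0.015,"turn":-7},
  {"tx":-0.02,"ty":0.107,"tz":0.023,"turn":-11},
  {"tx":-0.026,"ty":0.144,"tz":0.032,"turn":-15},
  {"tx":-0.033,"ty":0.181,"tz":0.04,"turn":-18},
  {"tx":-0.04,"ty":0.218,"tz":0.048,"turn":-21},
  {"tx":-0.046,"ty":0.255,"tz":0.056,"turn":-24},
  {"tx":-0.053,"ty":0.292,"tz":0.064,"turn":-28},
  {"tx":-0.059,"ty":0.328,"tz":0.072,"turn":-31},
  {"tx":-0.0635,"ty":0.353,"tz":0.077,"turn":-33},
  {"tx":-0.066,"ty":0.37,"tz":0.081,"turn":-34.4},
  {"tx":-0.066,"ty":0.37,"tz":0.081,"turn":-34.4},
  {"tx":-0.066,"ty":0.37,"tz":0.081,"turn":-34.4},
  {"tx":-0.066,"ty":0.37,"tz":0.081,"turn":-34.4},
], gripper=1)

```text
time_s: 1.32
eef_pos: [0.5445, 0.3144, 0.15]
eef_rot: [-0.0, 0.641, 0.768, -0.0]
wrist_force: [-0.2, -0.5, -0.1]
opening: 0.997
```

```bash
python3 -c "
from h import *
go([.545,.3135,.025],100.3)
snap('wrist','w1')"
```

```text
t 1.32 pos [0.5445 0.3144 0.15  ] yaw 100.32 tilt [-0.001  0.    -1.   ] F [-0.2 -0.5 -0.1] op 0.997
-> shift [-0.001   0.0004  0.125 ] turn 0.02
```

View pics/w1.png

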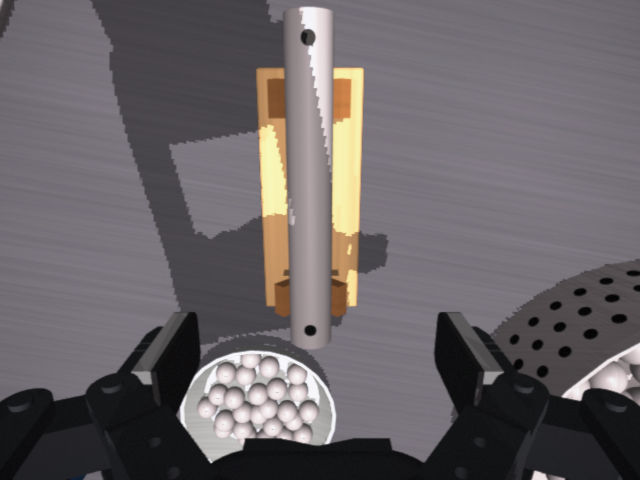

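```bash
python3 -c "
from h import *
D=load('w1')
print(onplane(D,[[284,30],[333,30],[291,340],[331,340],[308,9],[311,348]],.046)); print(onplane(D,[[308,37],[310.5,330]],.06)); print(D['o'])"
```

```text
[[0.42957254 0.27508378 0.046     ]
 [0.42477884 0.30152927 0.046     ]
 [0.61962687 0.30967502 0.046     ]
 [0.61469739 0.33686923 0.046     ]
 [0.41713417 0.28627669 0.046     ]
 [0.62338712 0.32437221 0.046     ]]
[[0.43282598 0.28931451 0.06      ]
 [0.60156598 0.32038835 0.06      ]]
[0.46892416 0.3006037  0.29234371]
```

```bash
python3 -c "
from h import *
go([.5465,.311,.025],100.4)"
```

```text
t 1.37 pos [0.5444 0.3147 0.1503] yaw 100.37 tilt [-5.e-04  1.e-04 -1.e+00] F [0.4 0.4 0. ] op 0.997
-> shift [-0.0041  0.0015  0.1253] turn -0.03
```

Call:
move_arm([
  {"tx":-0.002,"ty":0.001,"tz":0.025},
  {"tx":-0.0035,"ty":0.0015,"tz":0.055},
  {"tx":-0.0035,"ty":0.0015,"tz":0.085},
  {"tx":-0.0035,"ty":0.0015,"tz":0.108},
  {"tx":-0.0035,"ty":0.0015,"tz":0.12},
  {"tx":-0.0035,"ty":0.0015,"tz":0.125},
  {"tx":-0.0035,"ty":0.0015,"tz":0.125},
  {"tx":-0.0035,"ty":0.0015,"tz":0.125},
], gripper=1)

```text
validation failed for argument at $.in...
```

Call:
move_arm([
  {"tz":0},
  {"tz":0},
  {"tz":0},
  {"tz":0},
  {"tz":0},
  {"tz":0},
  {"tz":0},
  {"tz":0},
], gripper=0)

```text
validation failed for argument at $.in...
```

Call:
move_arm([
  {"tz":-0.01},
  {"tz":-0.03},
  {"tz":-0.06},
  {"tz":-0.09},
  {"tz":-0.115},
  {"tz":-0.13},
  {"tz":-0.135},
  {"tz":-0.135},
  {"tz":-0.135},
], gripper=0)

```text
validation failed for argument at $.in...
```

```bash
python3 -c "
from h import *
go([.5465,.311,.2],100.4)
snap('wrist','w2');snap('scene','s2')"
```

```text
t 1.37 pos [0.5444 0.3147 0.1503] yaw 100.37 tilt [-5.e-04  1.e-04 -1.e+00] F [0.4 0.4 0. ] op 0.997
-> shift [-0.004   0.0014 -0.0497] turn -0.03
```

View pics/w2.png

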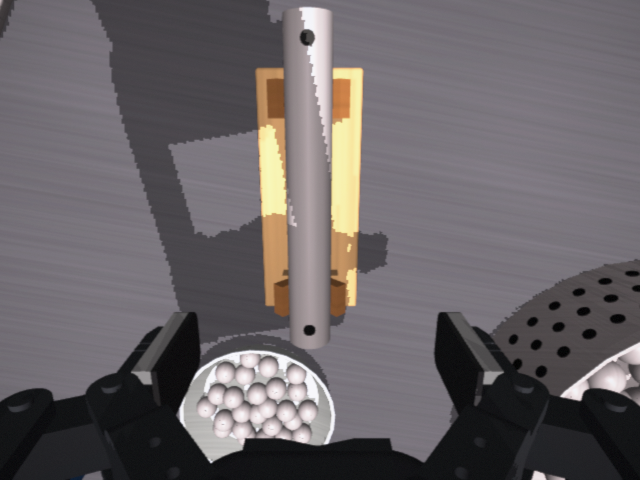

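Call:
move_arm([
  {"tx":-0.002,"ty":0.001,"tz":0.025,"turn":0},
  {"tx":-0.0035,"ty":0.0015,"tz":0.055,"turn":0},
  {"tx":-0.0035,"ty":0.0015,"tz":0.085,"turn":0},
  {"tx":-0.0035,"ty":0.0015,"tz":0.108,"turn":0},
  {"tx":-0.0035,"ty":0.0015,"tz":0.12,"turn":0},
  {"tx":-0.0035,"ty":0.0015,"tz":0.125,"turn":0},
  {"tx":-0.0035,"ty":0.0015,"tz":0.125,"turn":0},
  {"tx":-0.0035,"ty":0.0015,"tz":0.125,"turn":0},
], gripper=1)

```text
time_s: 2.13
eef_pos: [0.5482, 0.3115, 0.0267]
eef_rot: [0.001, 0.64, 0.768, 0.001]
wrist_force: [-0.3, -1.0, 0.4]
opening: 1.002
```

Call:
move_arm([
  {"tx":0,"ty":0,"tz":0,"turn":0},
  {"tx":0,"ty":0,"tz":0,"turn":0},
  {"tx":0,"ty":0,"tz":0,"turn":0},
  {"tx":0,"ty":0,"tz":0,"turn":0},
  {"tx":0,"ty":0,"tz":0,"turn":0},
  {"tx":0,"ty":0,"tz":0,"turn":0},
  {"tx":0,"ty":0,"tz":0,"turn":0},
  {"tx":0,"ty":0,"tz":0,"turn":0},
], gripper=0)

```text
time_s: 2.8
eef_pos: [0.548, 0.3102, 0.0262]
eef_rot: [0.001, 0.64, 0.768, -0.0]
wrist_force: [-1.0, -3.9, 5.4]
opening: 0.309
```

Gripped (0.31 ≈ 26–28 mm). Lift.

Call:
move_arm([
  {"tx":0,"ty":0,"tz":-0.01,"turn":0},
  {"tx":0,"ty":0,"tz":-0.03,"turn":0},
  {"tx":0,"ty":0,"tz":-0.06,"turn":0},
  {"tx":0,"ty":0,"tz":-0.09,"turn":0},
  {"tx":0,"ty":0,"tz":-0.115,"turn":0},
  {"tx":0,"ty":0,"tz":-0.13,"turn":0},
  {"tx":0,"ty":0,"tz":-0.135,"turn":0},
  {"tx":0,"ty":0,"tz":-0.135,"turn":0},
  {"tx":0,"ty":0,"tz":-0.135,"turn":0},
], gripper=0)

```text
time_s: 3.55
eef_pos: [0.5465, 0.3106, 0.159]
eef_rot: [-0.001, 0.64, 0.768, -0.001]
wrist_force: [0.1, -0.8, -5.5]
opening: 0.307
```

```bash
python3 -c "
from h import *
go([.572,-.012,.16],-8.6)
snap('wrist','w3')"
```

```text
t 3.55 pos [0.5465 0.3106 0.159 ] yaw 100.35 tilt [-1.9e-03 -5.0e-04 -1.0e+00] F [ 0.1 -0.8 -5.5] op 0.307
-> shift [-0.322  -0.0329 -0.0009] turn 108.95
```

View pics/w3.png

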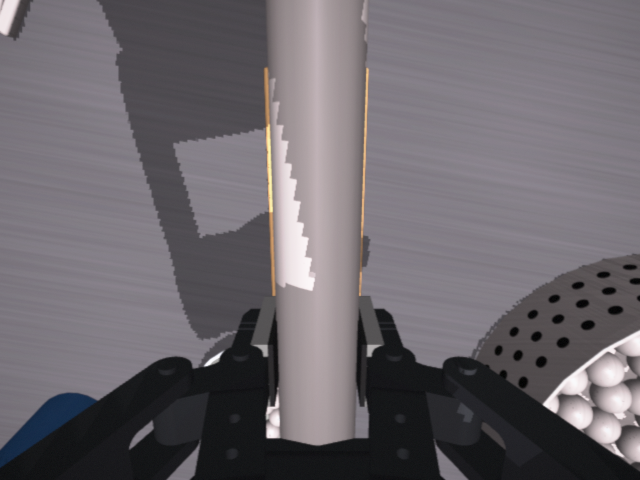

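Call:
move_arm([
  {"tx":-0.004,"ty":0,"tz":0,"turn":2},
  {"tx":-0.013,"ty":-0.001,"tz":0,"turn":6},
  {"tx":-0.028,"ty":-0.002,"tz":0,"turn":12},
  {"tx":-0.046,"ty":-0.004,"tz":0,"turn":18.5},
  {"tx":-0.066,"ty":-0.005,"tz":0,"turn":25},
  {"tx":-0.086,"ty":-0.007,"tz":0,"turn":32},
  {"tx":-0.106,"ty":-0.009,"tz":0,"turn":39},
  {"tx":-0.126,"ty":-0.01,"tz":0,"turn":46},
  {"tx":-0.146,"ty":-0.012,"tz":0,"turn":53},
  {"tx":-0.166,"ty":-0.014,"tz":0,"turn":60},
  {"tx":-0.186,"ty":-0.015,"tz":0,"turn":67},
  {"tx":-0.206,"ty":-0.017,"tz":0,"turn":74},
  {"tx":-0.226,"ty":-0.018,"tz":0,"turn":81},
  {"tx":-0.246,"ty":-0.02,"tz":0,"turn":88},
  {"tx":-0.264,"ty":-0.022,"tz":0,"turn":95},
  {"tx":-0.278,"ty":-0.023,"tz":0,"turn":101},
  {"tx":-0.287,"ty":-0.0235,"tz":0,"turn":106},
  {"tx":-0.292,"ty":-0.024,"tz":0,"turn":109},
  {"tx":-0.292,"ty":-0.024,"tz":0,"turn":109},
  {"tx":-0.292,"ty":-0.024,"tz":0,"turn":109},
], gripper=0)

```text
time_s: 5.27
eef_pos: [0.5751, 0.0193, 0.1585]
eef_rot: [-0.0, 0.997, -0.075, -0.002]
wrist_force: [-0.1, 0.1, -5.3]
opening: 0.309
```

```bash
python3 -c "
from h import *
go([.5712,-.0106,.16],-8.5)
snap('wrist','w4');snap('top','t4');snap('scene','s4')
crop('top','x',0,0,0,0) if 0 else crop('top4' if 0 else 't4',270,160,150,120,5,'t4v')"
```

```text
t 5.27 pos [0.5751 0.0193 0.1585] yaw -8.59 tilt [-3.3e-03  7.0e-04 -1.0e+00] F [-0.1  0.1 -5.3] op 0.309
-> shift [ 0.0006  0.0302 -0.0015] turn -0.09
```

View pics/w4.png

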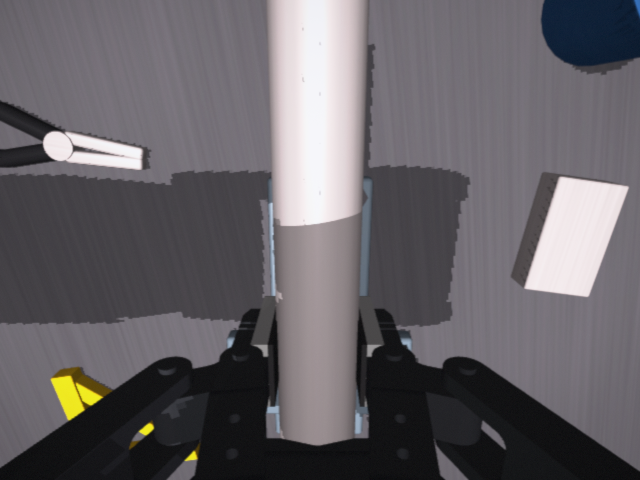

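View pics/t4v.png

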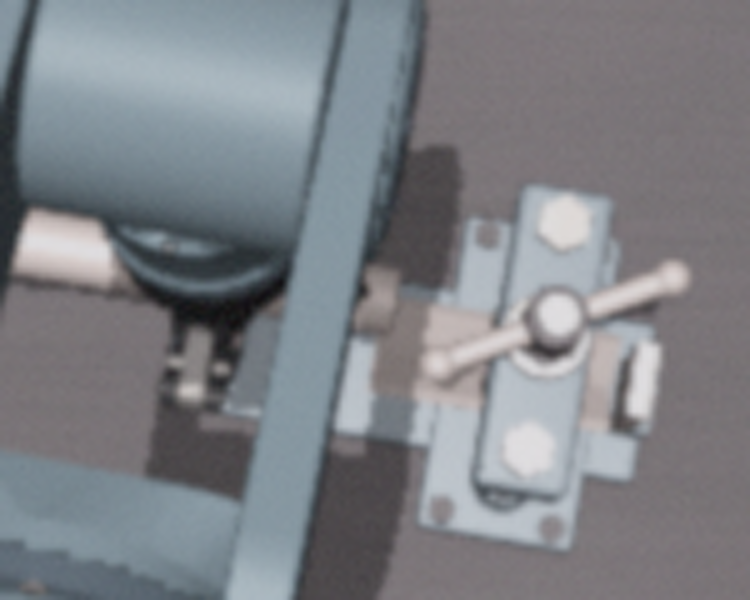

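View pics/s4.png

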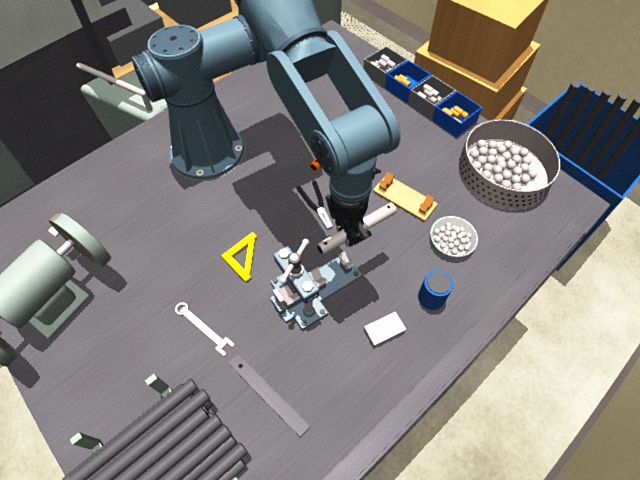

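```bash
python3 -c "
from h import *
D=load('w4')
P=onplane(D,[[268,179],[372,178],[366,294]],.016);print(P,P[:2].mean(0),np.linalg.norm(P[0]-P[1]))
o=np.array([.5558,-.1135]);
for y in(8.5,):
  a=np.radians(y);yv=np.array([np.sin(a),np.cos(a)]);xv=np.array([np.cos(a),-np.sin(a)]);print([( (p[:2]-o)@xv,(p[:2]-o)@yv) for p in P])
# tube edges direction & plane fit by depth
uv=np.array([[320,v] for v in range(5,200,20)]);print(bydepth(D,uv)[:,2].round(4))
E=onplane(D,[[271,5],[369,5],[275,290],[364,290]],.179);print(E)
D=load('t4');print(onplane(D,np.array([[678,275],[440,364]])/5+[270,160],.195))
"
```

```text
[[ 0.54487465  0.05583186  0.016     ]
 [ 0.61732518  0.04555675  0.016     ]
 [ 0.60293051 -0.0424985   0.016     ]] [0.58109992 0.0506943  0.016     ] 0.07317552782888377
[(np.float64(-0.03583418788511283), np.float64(0.16585702502631613)), (np.float64(0.037339298257248944), np.float64(0.16640364995195675)), (np.float64(0.036118129604776006), np.float64(0.07718794049677986))]
[0.1923 0.1908 0.1908 0.1914 0.1901 0.1911 0.1903 0.1908 0.1909 0.1902]
[[0.57803875 0.12357094 0.179     ]
 [0.60387807 0.11962821 0.179     ]
 [0.56409533 0.04182926 0.179     ]
 [0.59294555 0.03747537 0.179     ]]
[[ 0.57423312 -0.16252944  0.195     ]
 [ 0.53651512 -0.06790787  0.195     ]]
```

Call:
move_arm([
  {"tx":0.0005,"ty":0,"tz":0.01,"turn":0},
  {"tx":0.0005,"ty":0,"tz":0.03,"turn":0},
  {"tx":0.0005,"ty":0.004,"tz":0.05,"turn":0},
  {"tx":0.0005,"ty":0.013,"tz":0.066,"turn":0},
  {"tx":0.0005,"ty":0.022,"tz":0.08,"turn":0},
  {"tx":0.0005,"ty":0.028,"tz":0.092,"turn":0},
  {"tx":0.0005,"ty":0.03,"tz":0.1,"turn":0},
  {"tx":0.0005,"ty":0.03,"tz":0.105,"turn":0},
  {"tx":0.0005,"ty":0.03,"tz":0.108,"turn":0},
  {"tx":0.0005,"ty":0.03,"tz":0.108,"turn":0},
], gripper=0)

```text
time_s: 6.25
eef_pos: [0.5722, -0.01, 0.052]
eef_rot: [-0.0, 0.997, -0.075, -0.0]
wrist_force: [-0.5, -0.4, -4.6]
opening: 0.313
```

```bash
python3 -c "
from h import *
go([.5712,-.0106,.046],-8.5)
snap('wrist','w5');snap('scene','s5');crop('s5',250,170,160,150,5,'s5v')"
```

```text
t 6.25 pos [ 0.5722 -0.01    0.052 ] yaw -8.63 tilt [-3.e-04  3.e-04 -1.e+00] F [-0.5 -0.4 -4.6] op 0.313
-> shift [-0.0009  0.0007  0.006 ] turn -0.13
```

View pics/w5.png

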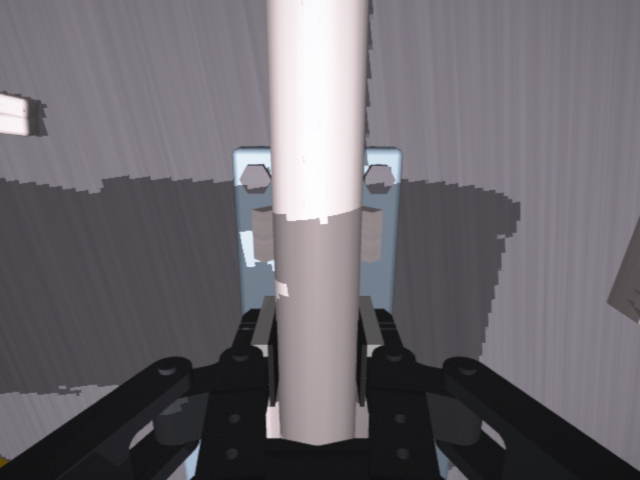

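View pics/s5v.png

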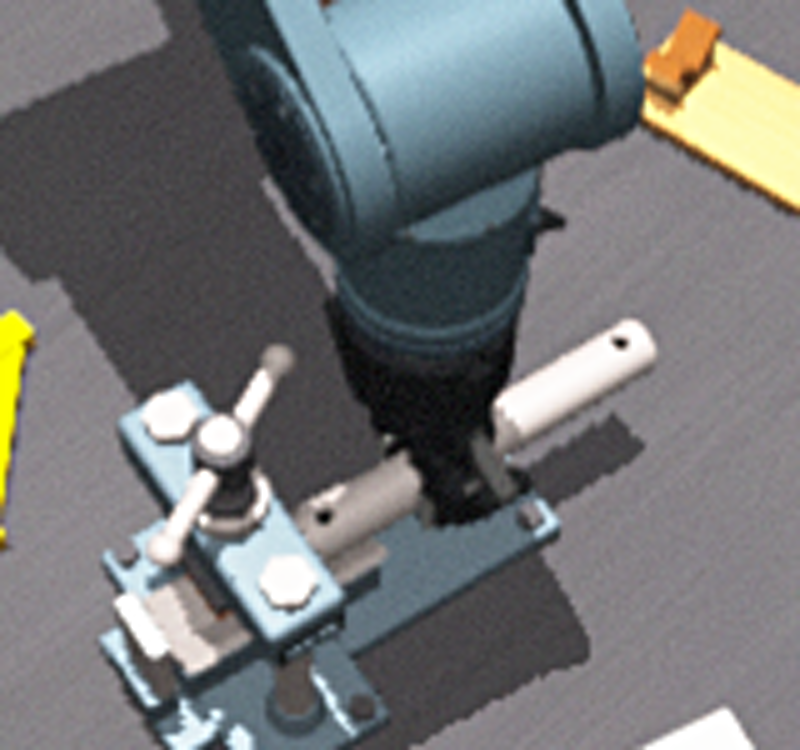

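Call:
move_arm([
  {"tx":0,"ty":0,"tz":0.002,"turn":0},
  {"tx":0,"ty":0,"tz":0.004,"turn":0},
  {"tx":0,"ty":0,"tz":0.0055,"turn":0},
  {"tx":0,"ty":0,"tz":0.0055,"turn":0},
], gripper=0)

```text
time_s: 6.68
eef_pos: [0.572, -0.0103, 0.0466]
eef_rot: [-0.0, 0.997, -0.075, -0.0]
wrist_force: [0.2, -0.3, -5.5]
opening: 0.308
```

Call:
move_arm([
  {"tx":0,"ty":0,"tz":0.001,"turn":0},
  {"tx":0,"ty":0,"tz":0.002,"turn":0},
  {"tx":0,"ty":0,"tz":0.002,"turn":0},
], gripper=0)

```text
time_s: 6.93
eef_pos: [0.5723, -0.0105, 0.0448]
eef_rot: [0.0, 0.997, -0.075, -0.0]
wrist_force: [-0.6, 0.3, -3.8]
opening: 0.308
```

Call:
move_arm([
  {"tx":0,"ty":0,"tz":0.001,"turn":0},
  {"tx":0,"ty":0,"tz":0.001,"turn":0},
], gripper=0)

```text
time_s: 7.1
eef_pos: [0.5723, -0.0105, 0.0447]
eef_rot: [0.0, 0.997, -0.075, -0.0]
wrist_force: [-3.8, -0.4, 3.4]
opening: 0.306
```

Call:
move_arm([
  {"tx":0,"ty":0,"tz":0,"turn":0},
  {"tx":0,"ty":0,"tz":0,"turn":0},
  {"tx":0,"ty":0,"tz":0,"turn":0},
  {"tx":0,"ty":0,"tz":0,"turn":0},
  {"tx":0,"ty":0,"tz":-0.01,"turn":0},
  {"tx":0,"ty":-0.005,"tz":-0.04,"turn":0},
  {"tx":0,"ty":-0.015,"tz":-0.08,"turn":0},
  {"tx":0,"ty":-0.035,"tz":-0.115,"turn":0},
  {"tx":0,"ty":-0.07,"tz":-0.125,"turn":0},
  {"tx":0,"ty":-0.11,"tz":-0.125,"turn":0},
  {"tx":0,"ty":-0.145,"tz":-0.125,"turn":0},
  {"tx":0,"ty":-0.165,"tz":-0.125,"turn":0},
  {"tx":0,"ty":-0.17,"tz":-0.125,"turn":0},
  {"tx":0,"ty":-0.17,"tz":-0.125,"turn":0},
], gripper=1)

```text
time_s: 8.27
eef_pos: [0.5978, 0.1592, 0.1694]
eef_rot: [-0.0, 0.997, -0.074, 0.0]
wrist_force: [0.5, -0.1, 0.1]
opening: 0.998
```

```bash
python3 -c "
from h import *
go([.5712,-.0106,.046],-8.5)
snap('wrist','w6');snap('top','t6');crop('t6',240,160,180,120,4,'t6v')"
```

```text
t 8.27 pos [0.5978 0.1592 0.1694] yaw -8.5 tilt [ 6.e-04  0.e+00 -1.e+00] F [ 0.5 -0.1  0.1] op 0.998
-> shift [-0.0013  0.1718  0.1233] turn 0.0
```

View pics/w6.png

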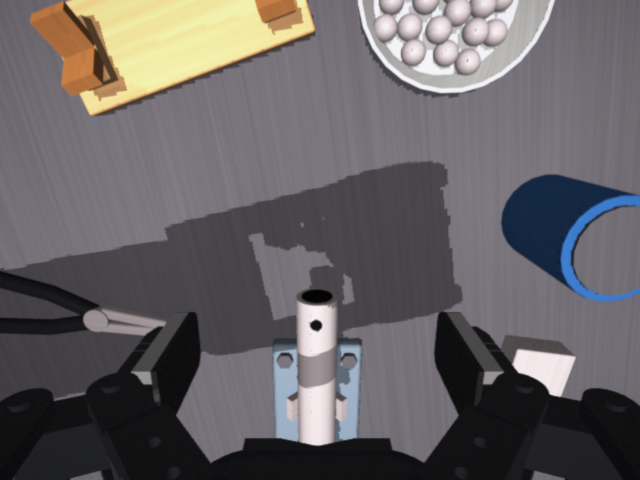

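View pics/t6v.png

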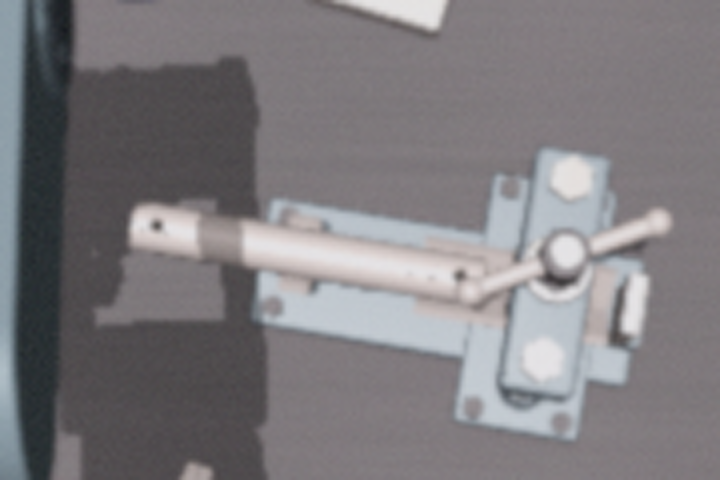

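Call:
move_arm([
  {"tx":-0.001,"ty":0,"tz":0.02,"turn":0},
  {"tx":-0.001,"ty":0,"tz":0.05,"turn":0},
  {"tx":-0.001,"ty":0,"tz":0.08,"turn":0},
  {"tx":-0.001,"ty":0,"tz":0.105,"turn":0},
  {"tx":-0.001,"ty":0,"tz":0.117,"turn":0},
  {"tx":-0.001,"ty":0.0,"tz":0.12,"turn":0},
  {"tx":-0.001,"ty":0,"tz":0.12,"turn":0},
  {"tx":-0.001,"ty":0.006,"tz":0.12,"turn":0},
  {"tx":-0.001,"ty":0.011,"tz":0.12,"turn":0},
], gripper=0)

```text
time_s: 9.12
eef_pos: [0.5968, 0.1463, 0.0509]
eef_rot: [-0.0, 0.997, -0.075, 0.002]
wrist_force: [-0.8, -0.4, -0.5]
opening: 0.0
```

```bash
python3 -c "
from h import *
go([.5712,-.0106,.046],-8.5)
snap('wrist','w7')"
```

```text
t 9.12 pos [0.5968 0.1463 0.0509] yaw -8.64 tilt [ 3.5e-03 -1.0e-04 -1.0e+00] F [-0.8 -0.4 -0.5] op 0.0
-> shift [-0.0017  0.159   0.0048] turn -0.14
```

View pics/w7.png

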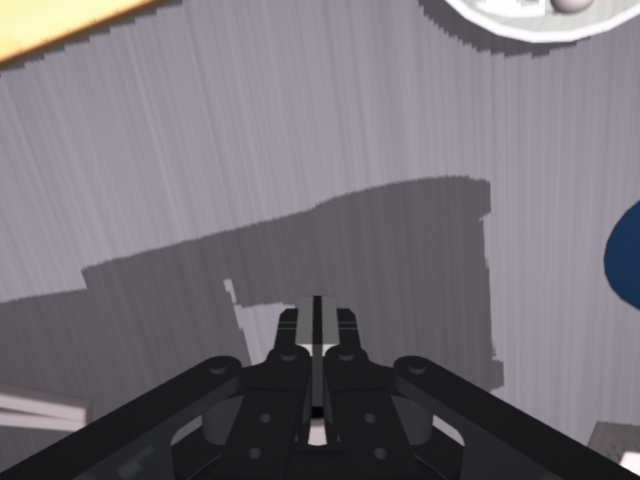

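Call:
move_arm([
  {"tx":-0.001,"ty":0.004,"tz":0,"turn":0},
  {"tx":-0.002,"ty":0.009,"tz":0,"turn":0},
  {"tx":-0.002,"ty":0.014,"tz":0,"turn":0},
  {"tx":-0.002,"ty":0.018,"tz":0,"turn":0},
  {"tx":-0.002,"ty":0.022,"tz":0,"turn":0},
  {"tx":-0.002,"ty":0.026,"tz":0,"turn":0},
  {"tx":-0.002,"ty":0.03,"tz":0,"turn":0},
  {"tx":-0.002,"ty":0.034,"tz":0,"turn":0},
  {"tx":-0.002,"ty":0.038,"tz":0,"turn":0},
  {"tx":-0.002,"ty":0.042,"tz":0,"turn":0},
], gripper=0)

```text
time_s: 10.0
eef_pos: [0.5874, 0.107, 0.0495]
eef_rot: [-0.001, 0.997, -0.075, 0.001]
wrist_force: [0.7, 7.5, 2.3]
opening: 0.003
```

```bash
python3 -c "
from h import *
go([.5712,-.0106,.046],-8.5)
snap('scene','s8');crop('s8',250,170,160,150,5,'s8v')"
```

```text
t 10.0 pos [0.5874 0.107  0.0495] yaw -8.65 tilt [ 0.0017  0.0024 -1.    ] F [0.7 7.5 2.3] op 0.003
-> shift [0.0016 0.1187 0.0032] turn -0.15
```

View pics/s8v.png

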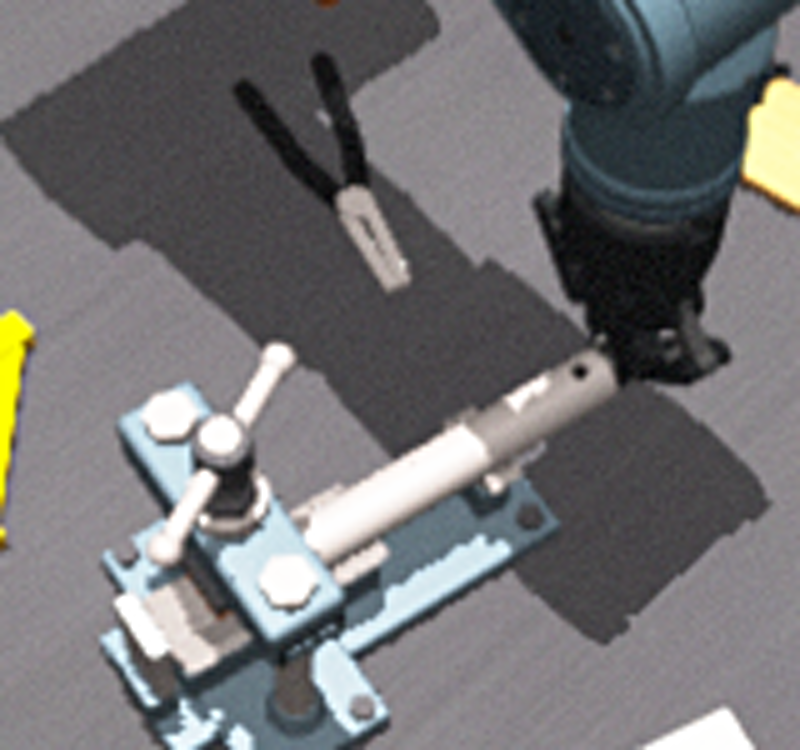

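Call:
move_arm([
  {"tx":0.001,"ty":0.004,"tz":0,"turn":0},
  {"tx":0.001,"ty":0.008,"tz":0,"turn":0},
  {"tx":0.001,"ty":0.012,"tz":0,"turn":0},
  {"tx":0.001,"ty":0.016,"tz":0,"turn":0},
  {"tx":0.001,"ty":0.02,"tz":0,"turn":0},
  {"tx":0.001,"ty":0.024,"tz":0,"turn":0},
  {"tx":0.001,"ty":0.028,"tz":0,"turn":0},
  {"tx":0.001,"ty":0.032,"tz":0,"turn":0},
  {"tx":0.001,"ty":0.036,"tz":0,"turn":0},
  {"tx":0.001,"ty":0.04,"tz":0,"turn":0},
  {"tx":0.001,"ty":0.043,"tz":0,"turn":0},
  {"tx":0.001,"ty":0.046,"tz":0,"turn":0},
], gripper=0)

```text
time_s: 11.05
eef_pos: [0.5806, 0.0625, 0.0495]
eef_rot: [-0.002, 0.997, -0.075, -0.0]
wrist_force: [-2.7, 11.9, 6.3]
opening: -0.004
```

```bash
python3 -c "
from h import *
go([.5712,-.0106,.046],-8.5)
snap('scene','s9');crop('s9',250,170,160,150,5,'s9v')"
```

```text
t 11.05 pos [0.5806 0.0625 0.0495] yaw -8.65 tilt [-2.e-04  4.e-03 -1.e+00] F [-2.7 11.9  6.3] op -0.004
-> shift [0.0017 0.0737 0.0032] turn -0.15
```

View pics/s9v.png

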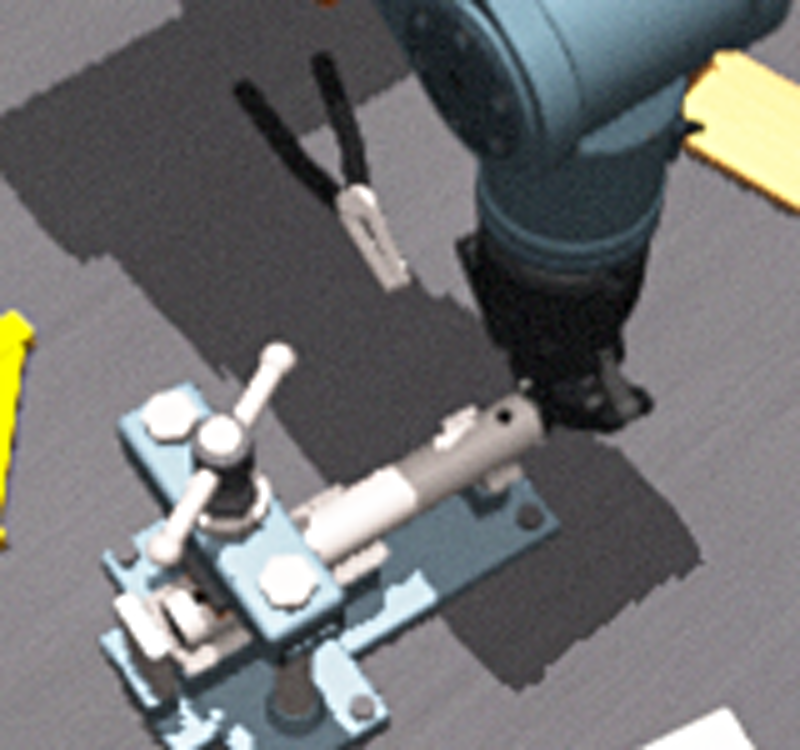

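Call:
move_arm([
  {"tx":0.001,"ty":0.002,"tz":0,"turn":0},
  {"tx":0.001,"ty":0.004,"tz":0,"turn":0},
  {"tx":0.001,"ty":0.006,"tz":0,"turn":0},
  {"tx":0.001,"ty":0.007,"tz":0,"turn":0},
  {"tx":0.001,"ty":0.008,"tz":0,"turn":0},
], gripper=0)

```text
time_s: 11.52
eef_pos: [0.5799, 0.0545, 0.0492]
eef_rot: [-0.002, 0.997, -0.075, -0.001]
wrist_force: [-2.9, 11.4, 6.3]
opening: -0.004
```

Call:
move_arm([
  {"tx":0,"ty":0.001,"tz":0,"turn":0},
  {"tx":0,"ty":0.002,"tz":0,"turn":0},
], gripper=0)

```text
time_s: 11.68
eef_pos: [0.5796, 0.0526, 0.0492]
eef_rot: [-0.002, 0.997, -0.075, -0.001]
wrist_force: [-2.4, 12.2, 6.9]
opening: 0.002
```

Call:
move_arm([
  {"tx":0,"ty":0.001,"tz":0,"turn":0},
  {"tx":0,"ty":0.002,"tz":0,"turn":0},
], gripper=0)

```text
time_s: 11.85
eef_pos: [0.5795, 0.0521, 0.0493]
eef_rot: [-0.003, 0.997, -0.076, -0.001]
wrist_force: [-0.5, 22.9, 5.4]
opening: 0.001
```

```bash
python3 -c "
from h import *
snap('scene','s10');crop('s10',250,220,130,120,6,'s10v')"
```

```text
(no output)
```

View pics/s10v.png

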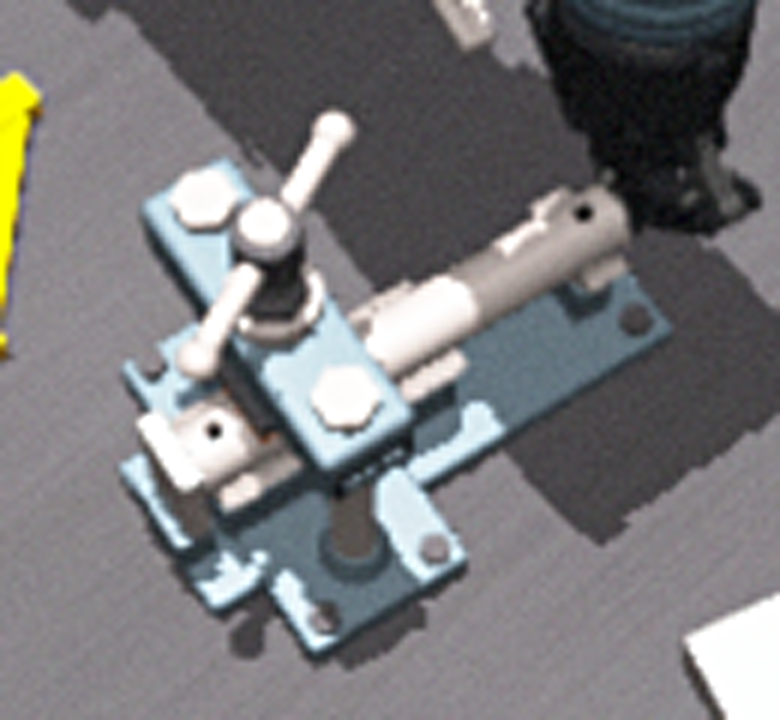

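Call:
move_arm([
  {"tx":0,"ty":-0.002,"tz":0,"turn":0},
  {"tx":0,"ty":-0.008,"tz":0,"turn":0},
  {"tx":0,"ty":-0.018,"tz":0,"turn":0},
  {"tx":0,"ty":-0.025,"tz":-0.01,"turn":0},
  {"tx":0,"ty":-0.025,"tz":-0.035,"turn":0},
  {"tx":0,"ty":-0.025,"tz":-0.07,"turn":0},
  {"tx":0,"ty":-0.025,"tz":-0.11,"turn":0},
  {"tx":0,"ty":-0.02,"tz":-0.15,"turn":0},
  {"tx":-0.005,"ty":-0.005,"tz":-0.185,"turn":0},
  {"tx":-0.012,"ty":0.025,"tz":-0.205,"turn":0},
  {"tx":-0.022,"ty":0.06,"tz":-0.21,"turn":0},
  {"tx":-0.032,"ty":0.1,"tz":-0.21,"turn":0},
  {"tx":-0.038,"ty":0.135,"tz":-0.21,"turn":0},
  {"tx":-0.038,"ty":0.153,"tz":-0.21,"turn":0},
  {"tx":-0.038,"ty":0.157,"tz":-0.21,"turn":0},
  {"tx":-0.038,"ty":0.157,"tz":-0.21,"turn":0},
  {"tx":-0.038,"ty":0.157,"tz":-0.21,"turn":0},
], gripper=0)

```text
time_s: 13.32
eef_pos: [0.5192, -0.1009, 0.2592]
eef_rot: [-0.0, 0.997, -0.076, 0.0]
wrist_force: [0.3, 0.7, 0.3]
opening: 0.001
```

```bash
python3 -c "
from h import *
go([.519,-.097,.184],-8.5)
snap('wrist','w11');snap('scene','s11');crop('s11',250,220,130,120,5,'s11v')"
```

```text
t 13.32 pos [ 0.5192 -0.1009  0.2592] yaw -8.67 tilt [ 4.e-04  4.e-04 -1.e+00] F [0.3 0.7 0.3] op 0.001
-> shift [-0.0008 -0.0038  0.0752] turn -0.17
```

View pics/w11.png

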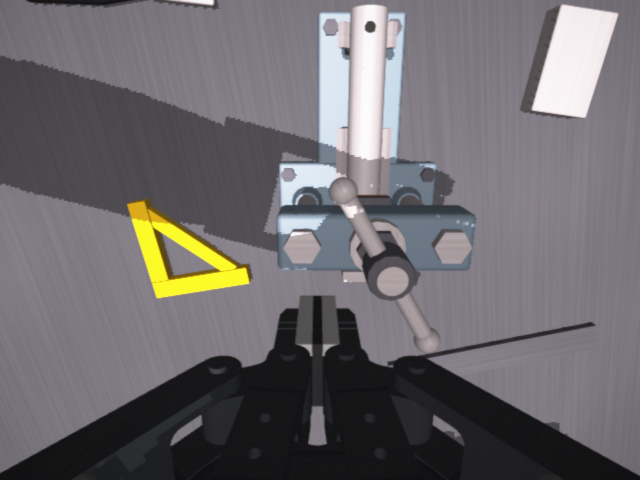

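View pics/s11v.png

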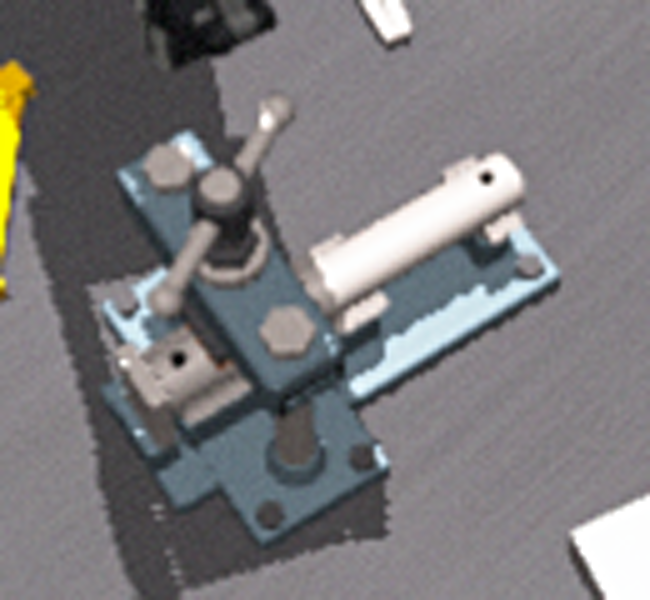

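```bash
cat >> h.py <<'E'
O=np.array([.5558,-.1135]); _a=np.radians(8.6); YV=np.array([np.sin(_a),np.cos(_a)]); XV=np.array([np.cos(_a),-np.sin(_a)])
def vf(P): return np.c_[(P[:,:2]-O)@XV,(P[:,:2]-O)@YV]
E
python3 -c "
from h import *
D=load('w11')
P=onplane(D,[[343,190],[427,342]],.195);print(P,P.mean(0),np.linalg.norm(P[0]-P[1]),vf(P))
P=onplane(D,[[370,6],[370,27]],.078);print(vf(P))
print(vf(onplane(D,[[302,246],[452,246]],.158)))
print(vf(get_obs()['eef_pos'][None]))"
```

```text
[[ 0.5377131  -0.06508112  0.195     ]
 [ 0.57407343 -0.16069224  0.195     ]] [ 0.55589327 -0.11288668  0.195     ] 0.10229154246264205 [[-0.02512387  0.04516984]
 [ 0.02512488 -0.04392911]]
[[-5.39361974e-04  1.55284662e-01]
 [-4.24706113e-05  1.41885986e-01]]
[[-0.04802767  0.002663  ]
 [ 0.04694078  0.00242713]]
[[-0.03811073  0.00769355]]
```

```bash
cat >> h.py <<'E'
def arc(p0,phis,zs,r=.040):
    # rows of shifts (tool x = vice x, tool y = -vice y) from vice point p0
    for f,z in zip(phis,zs):
        a=np.radians(f); print(f'{f:.0f}: {r*np.cos(a)-p0[0]:.4f} {-(r*np.sin(a)-p0[1]):.4f} {z:.4f}')
E
python3 -c "
from h import *
ph=np.arange(168,-10,-10); arc((-.0381,.0077),ph,[.075+.008*max(0,140-p)/360 for p in ph])"
```

```text
168: -0.0010 -0.0006 0.0750
158: 0.0010 -0.0073 0.0750
148: 0.0042 -0.0135 0.0750
138: 0.0084 -0.0191 0.0750
128: 0.0135 -0.0238 0.0753
118: 0.0193 -0.0276 0.0755
108: 0.0257 -0.0303 0.0757
98: 0.0325 -0.0319 0.0759
88: 0.0395 -0.0323 0.0762
78: 0.0464 -0.0314 0.0764
68: 0.0531 -0.0294 0.0766
58: 0.0593 -0.0262 0.0768
48: 0.0649 -0.0220 0.0770
38: 0.0696 -0.0169 0.0773
28: 0.0734 -0.0111 0.0775
18: 0.0761 -0.0047 0.0777
8: 0.0777 0.0021 0.0779
-2: 0.0781 0.0091 0.0782
```

Call:
move_arm([
  {"tx":0,"ty":0,"tz":0.02,"turn":0},
  {"tx":0,"ty":0,"tz":0.05,"turn":0},
  {"tx":0,"ty":0,"tz":0.07,"turn":0},
  {"tx":0,"ty":0,"tz":0.075,"turn":0},
  {"tx":0,"ty":0,"tz":0.075,"turn":0},
], gripper=0)

```text
time_s: 13.83
eef_pos: [0.518, -0.0999, 0.1821]
eef_rot: [-0.001, 0.997, -0.075, -0.002]
wrist_force: [0.5, 0.6, 0.6]
opening: -0.002
```

Now the first part of the sweep (subtracting the 75 mm descent).

Call:
move_arm([
  {"tx":0.001,"ty":-0.007,"tz":0,"turn":0},
  {"tx":0.004,"ty":-0.0135,"tz":0,"turn":0},
  {"tx":0.008,"ty":-0.019,"tz":0,"turn":0},
  {"tx":0.0135,"ty":-0.024,"tz":0,"turn":0},
  {"tx":0.019,"ty":-0.0275,"tz":0.0005,"turn":0},
  {"tx":0.0255,"ty":-0.03,"tz":0.0005,"turn":0},
], gripper=0)

```text
time_s: 14.33
eef_pos: [0.5485, -0.0755, 0.1844]
eef_rot: [0.001, 0.997, -0.075, -0.001]
wrist_force: [-8.1, -2.8, 0.7]
opening: 0.001
```

```bash
python3 -c "
from h import *
go([.519,-.097,.184],-8.5); print(vf(get_obs()['eef_pos'][None]))
snap('scene','s12');crop('s12',250,220,130,120,5,'s12v')"
```

```text
t 14.33 pos [ 0.5485 -0.0755  0.1844] yaw -8.62 tilt [-0.0016 -0.0016 -1.    ] F [-8.1 -2.8  0.7] op 0.001
-> shift [-0.0259  0.0257  0.0005] turn -0.12
[[-0.0129441   0.03648566]]
```

View pics/s12v.png

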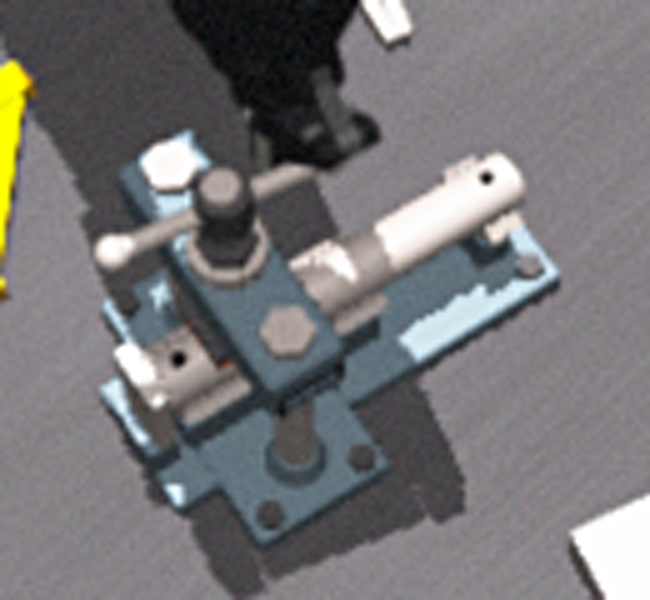

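```bash
python3 -c "
from h import *
ph=np.arange(98,-90,-10); arc((-.0126,.0377),ph,[.008*(108-p)/360 for p in ph])"
```

```text
98: 0.0070 -0.0019 0.0002
88: 0.0140 -0.0023 0.0004
78: 0.0209 -0.0014 0.0007
68: 0.0276 0.0006 0.0009
58: 0.0338 0.0038 0.0011
48: 0.0394 0.0080 0.0013
38: 0.0441 0.0131 0.0016
28: 0.0479 0.0189 0.0018
18: 0.0506 0.0253 0.0020
8: 0.0522 0.0321 0.0022
-2: 0.0526 0.0391 0.0024
-12: 0.0517 0.0460 0.0027
-22: 0.0497 0.0527 0.0029
-32: 0.0465 0.0589 0.0031
-42: 0.0423 0.0645 0.0033
-52: 0.0372 0.0692 0.0036
-62: 0.0314 0.0730 0.0038
-72: 0.0250 0.0757 0.0040
-82: 0.0182 0.0773 0.0042
```

Call:
move_arm([
  {"tx":0.007,"ty":-0.002,"tz":0,"turn":0},
  {"tx":0.014,"ty":-0.0025,"tz":0.0005,"turn":0},
  {"tx":0.021,"ty":-0.0015,"tz":0.0005,"turn":0},
  {"tx":0.0275,"ty":0.0005,"tz":0.001,"turn":0},
  {"tx":0.034,"ty":0.004,"tz":0.001,"turn":0},
  {"tx":0.0395,"ty":0.008,"tz":0.0015,"turn":0},
  {"tx":0.044,"ty":0.013,"tz":0.0015,"turn":0},
  {"tx":0.048,"ty":0.019,"tz":0.002,"turn":0},
  {"tx":0.0505,"ty":0.0255,"tz":0.002,"turn":0},
  {"tx":0.052,"ty":0.032,"tz":0.002,"turn":0},
  {"tx":0.0525,"ty":0.039,"tz":0.0025,"turn":0},
  {"tx":0.0515,"ty":0.046,"tz":0.0025,"turn":0},
  {"tx":0.0495,"ty":0.0525,"tz":0.003,"turn":0},
  {"tx":0.0465,"ty":0.059,"tz":0.003,"turn":0},
  {"tx":0.0425,"ty":0.0645,"tz":0.0035,"turn":0},
  {"tx":0.037,"ty":0.069,"tz":0.0035,"turn":0},
  {"tx":0.0315,"ty":0.073,"tz":0.004,"turn":0},
  {"tx":0.025,"ty":0.0755,"tz":0.004,"turn":0},
  {"tx":0.018,"ty":0.0775,"tz":0.004,"turn":0},
], gripper=0)

```text
time_s: 15.97
eef_pos: [0.5579, -0.1544, 0.1817]
eef_rot: [0.0, 0.997, -0.075, 0.004]
wrist_force: [6.6, 1.4, 0.6]
opening: -0.002
```

```bash
python3 -c "
from h import *
go([.519,-.097,.184],-8.5); print(vf(get_obs()['eef_pos'][None]))
snap('scene','s13');crop('s13',250,220,130,120,5,'s13v');snap('wrist','w13');snap('top','t13')"
```

```text
t 15.97 pos [ 0.5579 -0.1544  0.1817] yaw -8.63 tilt [ 7.5e-03 -8.0e-04 -1.0e+00] F [6.6 1.4 0.6] op -0.002
-> shift [-0.047  -0.051  -0.0026] turn -0.13
[[ 0.0081875 -0.0401649]]
```

View pics/s13v.png

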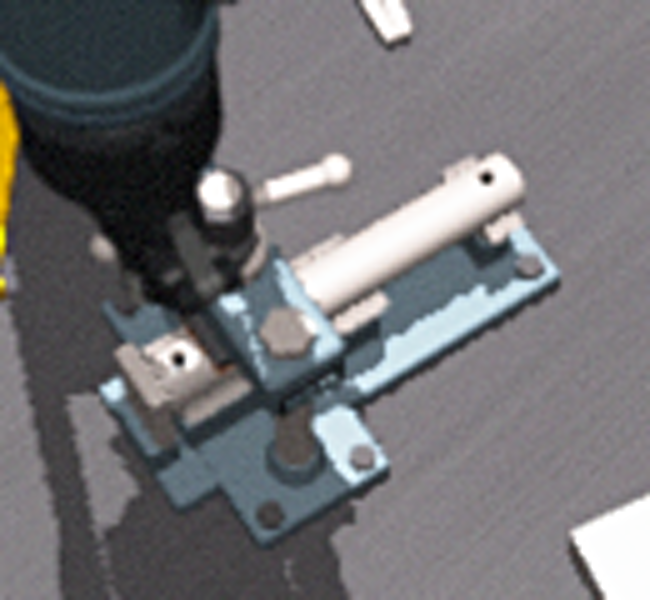

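View pics/w13.png

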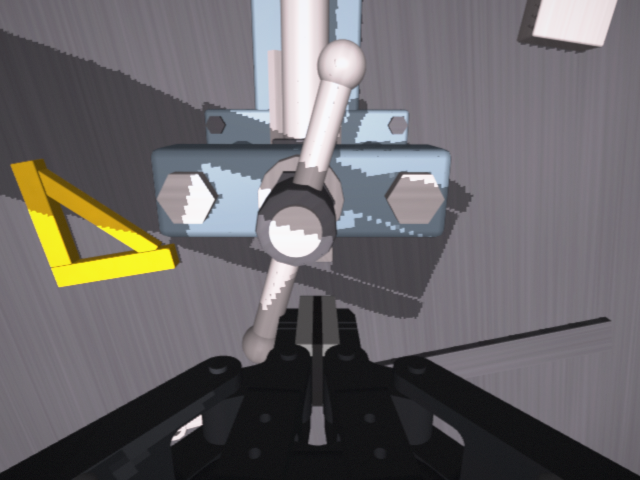

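```bash
python3 -c "
from h import *
P=onplane(load('w13'),[[342,65],[258,346]],.190);v=vf(P);print(v,np.degrees(np.arctan2(*(v[0]-v[1])[::-1])))
ph=np.arange(-92,-240,-10); arc((.0054,-.0398),ph,[.008*(-82-p)/360 for p in ph])"
```

```text
[[ 0.01412261  0.049367  ]
 [-0.01586915 -0.04839657]] 72.9451152886097
-92: -0.0068 0.0002 0.0002
-102: -0.0137 -0.0007 0.0004
-112: -0.0204 -0.0027 0.0007
-122: -0.0266 -0.0059 0.0009
-132: -0.0322 -0.0101 0.0011
-142: -0.0369 -0.0152 0.0013
-152: -0.0407 -0.0210 0.0016
-162: -0.0434 -0.0274 0.0018
-172: -0.0450 -0.0342 0.0020
-182: -0.0454 -0.0412 0.0022
-192: -0.0445 -0.0481 0.0024
-202: -0.0425 -0.0548 0.0027
-212: -0.0393 -0.0610 0.0029
-222: -0.0351 -0.0666 0.0031
-232: -0.0300 -0.0713 0.0033
```

Call:
move_arm([
  {"tx":-0.007,"ty":0,"tz":0,"turn":0},
  {"tx":-0.0135,"ty":-0.0005,"tz":0.0005,"turn":0},
  {"tx":-0.0205,"ty":-0.0025,"tz":0.0005,"turn":0},
  {"tx":-0.0265,"ty":-0.006,"tz":0.001,"turn":0},
  {"tx":-0.032,"ty":-0.01,"tz":0.001,"turn":0},
  {"tx":-0.037,"ty":-0.015,"tz":0.0015,"turn":0},
  {"tx":-0.0405,"ty":-0.021,"tz":0.0015,"turn":0},
], gripper=0)

```text
time_s: 16.7
eef_pos: [0.5198, -0.1293, 0.1792]
eef_rot: [0.002, 0.997, -0.076, 0.002]
wrist_force: [4.3, -4.7, -1.4]
opening: 0.0
```

```bash
cat >> h.py <<'E'
def chk(n):
    o=get_obs(); v=vf(o['eef_pos'][None])[0]; print('t',round(o['time_s'],2),'vice',v.round(4),'z',o['eef_pos'][2].round(4),'phi',np.degrees(np.arctan2(v[1],v[0])).round(1),'F',o['wrist_force'].round(1))
    a=np.arctan2(v[1],v[0]); t=np.array([np.sin(a),-np.cos(a)]); F=o['wrist_force'][:2]; print('tangential resist',-(np.array([F@XV,F@YV])@t).round(1))
    snap('scene',n); crop(n,250,200,130,120,5,n+'v')
E
python3 -c "
from h import *
chk('s14')"
```

```text
t 16.7 vice [-0.0332 -0.021 ] z 0.1792 phi -147.8 F [ 4.3 -4.7 -1.4]
tangential resist 6.1
```

View pics/s14v.png

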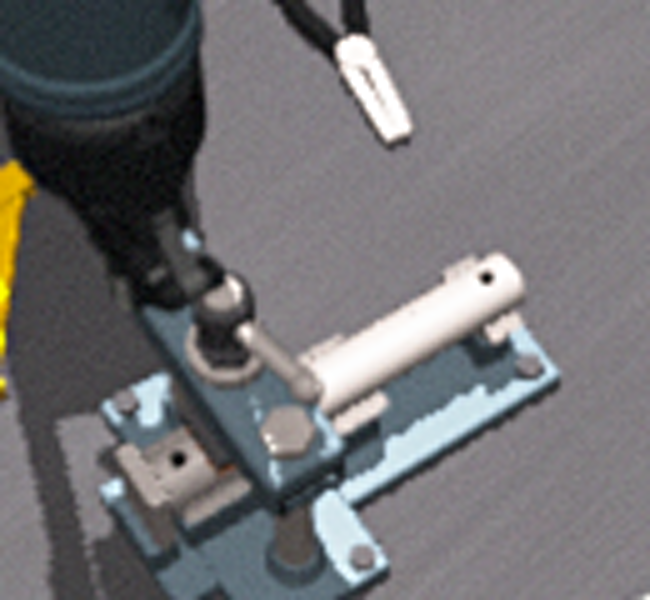

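Call:
move_arm([
  {"tx":-0.003,"ty":-0.0065,"tz":0,"turn":0},
  {"tx":-0.0045,"ty":-0.013,"tz":0.0005,"turn":0},
  {"tx":-0.005,"ty":-0.02,"tz":0.0005,"turn":0},
], gripper=0)

```text
time_s: 17.0
eef_pos: [0.5176, -0.11, 0.1789]
eef_rot: [0.003, 0.997, -0.076, 0.002]
wrist_force: [1.4, -9.5, 3.0]
opening: 0.0
```

```bash
python3 -c "
from h import *
chk('s15')"
```

```text
t 17.0 vice [-0.0383 -0.0022] z 0.1789 phi -176.7 F [ 1.4 -9.5  3. ]
tangential resist 9.4
```

View pics/s15v.png

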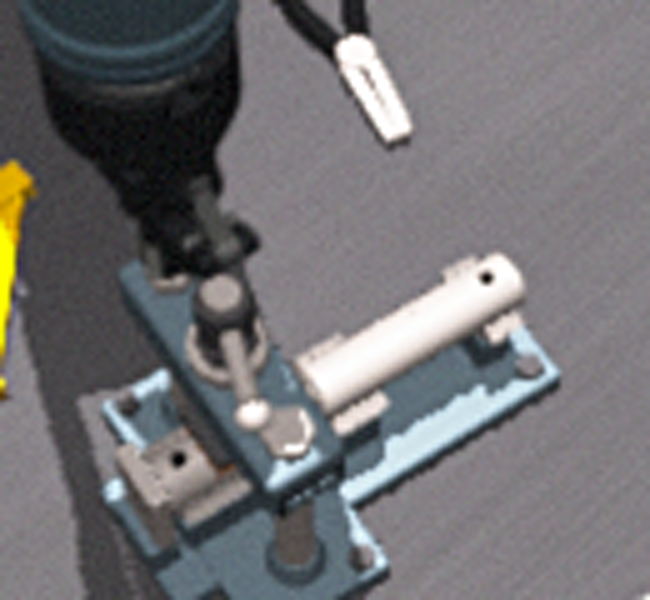

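Call:
move_arm([
  {"tx":0.001,"ty":-0.007,"tz":0,"turn":0},
  {"tx":0.003,"ty":-0.0135,"tz":0.0005,"turn":0},
], gripper=0)

```text
time_s: 17.22
eef_pos: [0.5219, -0.0974, 0.1784]
eef_rot: [0.003, 0.997, -0.076, 0.001]
wrist_force: [-2.7, -10.7, 5.5]
opening: -0.001
```

```bash
python3 -c "
from h import *
chk('s16')"
```

```text
t 17.22 vice [-0.036   0.0108] z 0.1784 phi 163.3 F [ -2.7 -10.7   5.5]
tangential resist 10.8
```

View pics/s16v.png

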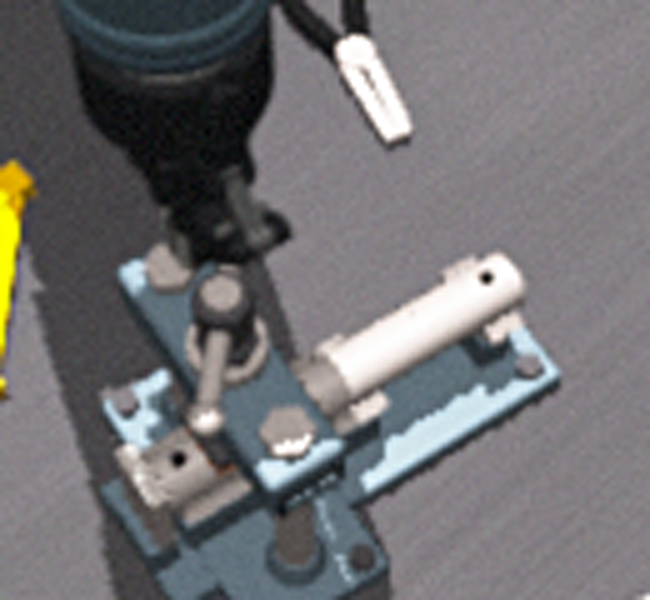

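Call:
move_arm([
  {"tx":0.003,"ty":-0.006,"tz":0,"turn":0},
  {"tx":0.0075,"ty":-0.012,"tz":0,"turn":0},
], gripper=0)

```text
time_s: 17.43
eef_pos: [0.5298, -0.0863, 0.1779]
eef_rot: [0.002, 0.997, -0.076, -0.001]
wrist_force: [-6.8, -9.3, 5.2]
opening: 0.001
```

```bash
python3 -c "
from h import *
chk('s17')"
```

```text
t 17.43 vice [-0.0297  0.023 ] z 0.1779 phi 142.3 F [-6.8 -9.3  5.2]
tangential resist 11.3
```

View pics/s17v.png

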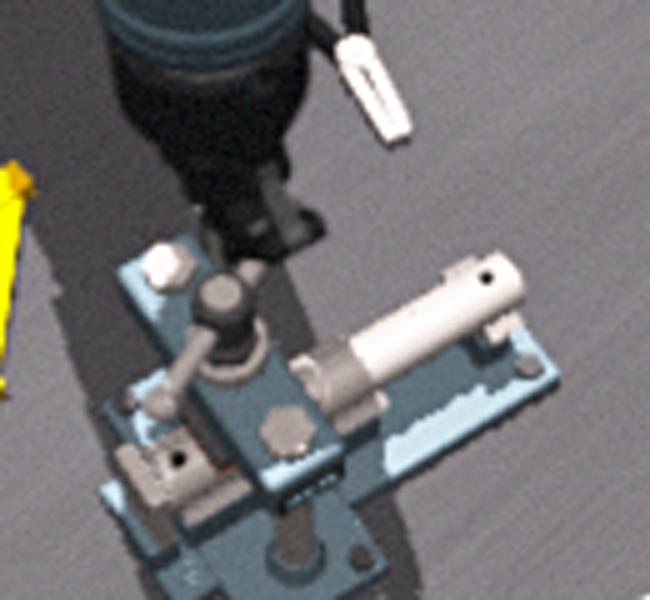

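Call:
move_arm([
  {"tx":0.005,"ty":-0.0045,"tz":0,"turn":0},
  {"tx":0.011,"ty":-0.0085,"tz":0.0005,"turn":0},
], gripper=0)

```text
time_s: 17.65
eef_pos: [0.5413, -0.0783, 0.177]
eef_rot: [0.001, 0.997, -0.076, -0.002]
wrist_force: [-8.3, -4.3, 4.7]
opening: -0.003
```

```bash
python3 -c "
from h import *
chk('s18')"
```

```text
t 17.65 vice [-0.0196  0.0326] z 0.177 phi 121.0 F [-8.3 -4.3  4.7]
tangential resist 9.3
```

View pics/s18v.png

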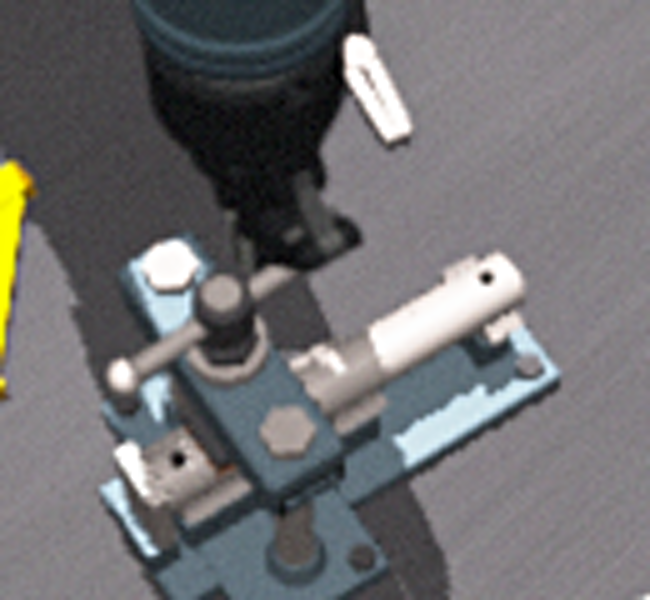

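Call:
move_arm([
  {"tx":0.0065,"ty":-0.0025,"tz":0,"turn":0},
  {"tx":0.013,"ty":-0.0045,"tz":0.0005,"turn":0},
], gripper=0)

```text
time_s: 17.87
eef_pos: [0.5534, -0.0748, 0.1753]
eef_rot: [0.0, 0.997, -0.075, -0.004]
wrist_force: [-9.8, -0.8, 3.2]
opening: -0.005
```

```bash
python3 -c "
from h import *
chk('s19')"
```

```text
t 17.87 vice [-0.0082  0.0379] z 0.1753 phi 102.2 F [-9.8 -0.8  3.2]
tangential resist 9.8
```

View pics/s19v.png

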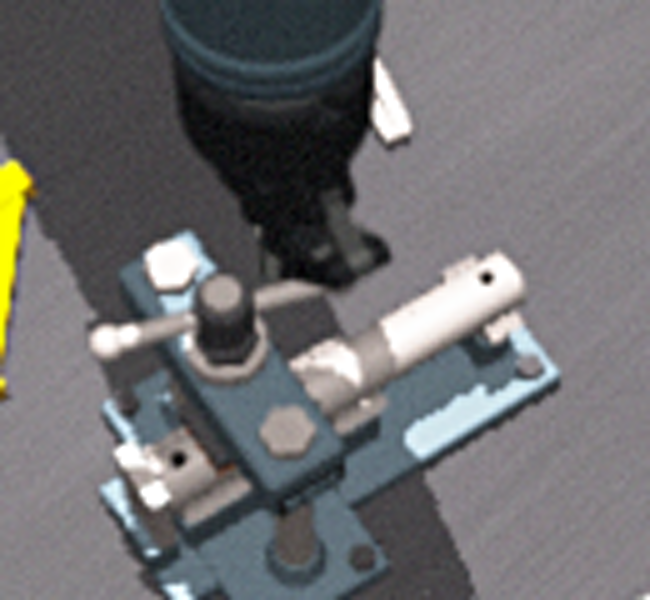

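Call:
move_arm([
  {"tx":0.007,"ty":-0.0005,"tz":0,"turn":0},
  {"tx":0.014,"ty":0.0005,"tz":0.0005,"turn":0},
], gripper=0)

```text
time_s: 18.08
eef_pos: [0.5667, -0.0763, 0.1741]
eef_rot: [-0.001, 0.997, -0.075, -0.004]
wrist_force: [-10.2, 1.5, 1.5]
opening: 0.003
```

```bash
python3 -c "
from h import *
chk('s20')"
```

```text
t 18.08 vice [0.0052 0.0384] z 0.1741 phi 82.3 F [-10.2   1.5   1.5]
tangential resist 10.2
```

View pics/s20v.png

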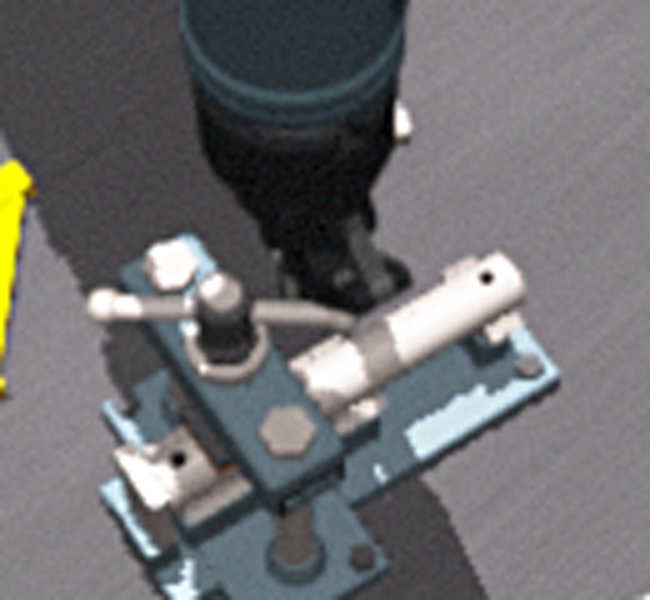

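Call:
move_arm([
  {"tx":0.0065,"ty":0.002,"tz":0,"turn":0},
  {"tx":0.013,"ty":0.005,"tz":0.0005,"turn":0},
], gripper=0)

```text
time_s: 18.3
eef_pos: [0.5789, -0.0825, 0.1732]
eef_rot: [-0.001, 0.997, -0.075, -0.005]
wrist_force: [-8.2, 4.5, 1.0]
opening: 0.004
```

```bash
python3 -c "
from h import *
chk('s21')"
```

```text
t 18.3 vice [0.0182 0.0341] z 0.1732 phi 62.0 F [-8.2  4.5  1. ]
tangential resist 9.3
```

View pics/s21v.png

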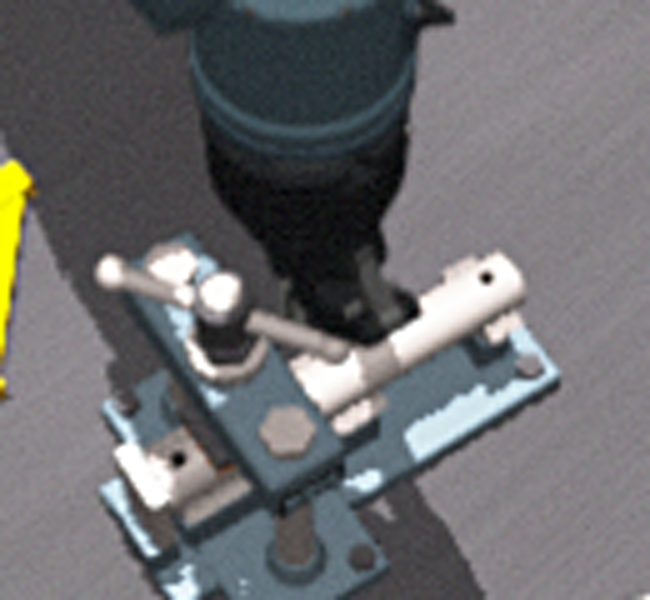

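Call:
move_arm([
  {"tx":0.0055,"ty":0.004,"tz":0,"turn":0},
  {"tx":0.0105,"ty":0.0095,"tz":0.0005,"turn":0},
], gripper=0)

```text
time_s: 18.52
eef_pos: [0.5878, -0.0925, 0.1724]
eef_rot: [-0.002, 0.997, -0.075, -0.005]
wrist_force: [-7.4, 6.7, 0.0]
opening: -0.0
```

```bash
python3 -c "
from h import *
chk('s22')"
```

```text
t 18.52 vice [0.0285 0.0256] z 0.1724 phi 41.9 F [-7.4  6.7  0. ]
tangential resist 9.6
```

View pics/s22v.png

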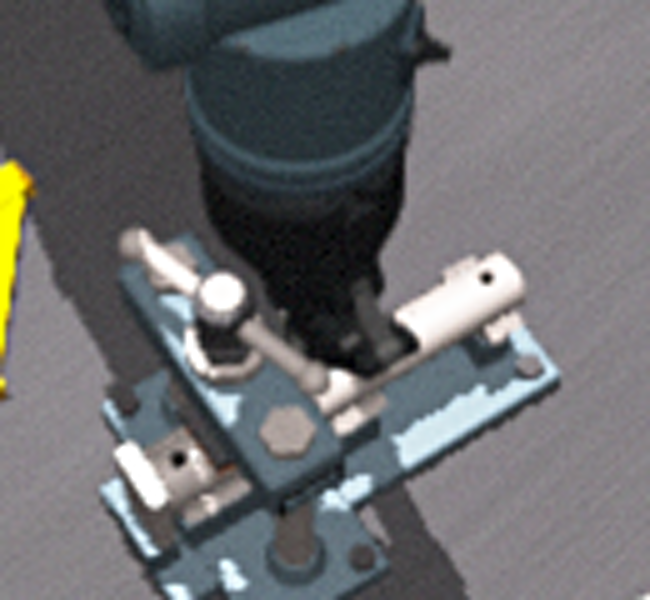

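Call:
move_arm([
  {"tx":0.0035,"ty":0.006,"tz":0,"turn":0},
  {"tx":0.0065,"ty":0.012,"tz":0,"turn":0},
], gripper=0)

```text
time_s: 18.73
eef_pos: [0.5929, -0.1047, 0.1723]
eef_rot: [-0.003, 0.997, -0.075, -0.004]
wrist_force: [-5.3, 10.3, 0.9]
opening: -0.003
```

```bash
python3 -c "
from h import *
chk('s23')"
```

```text
t 18.73 vice [0.0354 0.0142] z 0.1723 phi 21.9 F [-5.3 10.3  0.9]
tangential resist 11.3
```

View pics/s23v.png

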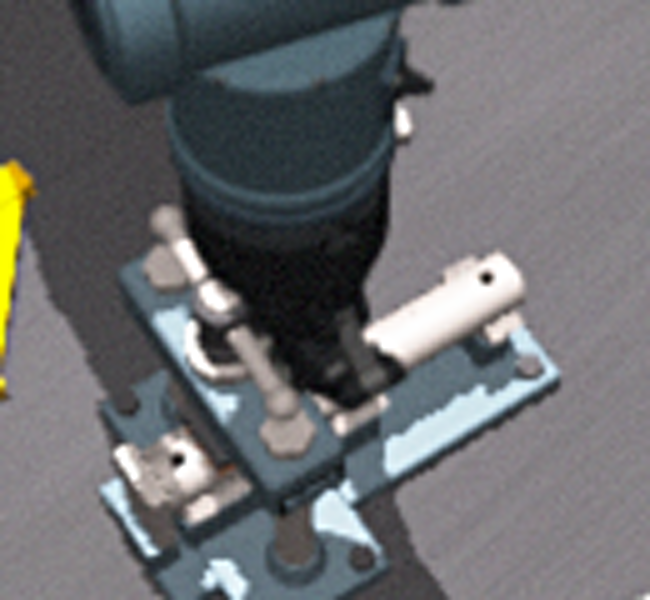

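Call:
move_arm([
  {"tx":0.001,"ty":0.0055,"tz":0,"turn":0},
  {"tx":0.002,"ty":0.011,"tz":0,"turn":0},
], gripper=0)

```text
time_s: 18.95
eef_pos: [0.5942, -0.1155, 0.173]
eef_rot: [-0.003, 0.997, -0.075, -0.003]
wrist_force: [-1.4, 10.2, 2.2]
opening: -0.0
```

```bash
python3 -c "
from h import *
chk('s24')"
```

```text
t 18.95 vice [0.0383 0.0038] z 0.173 phi 5.6 F [-1.4 10.2  2.2]
tangential resist 10.1
```

View pics/s24v.png

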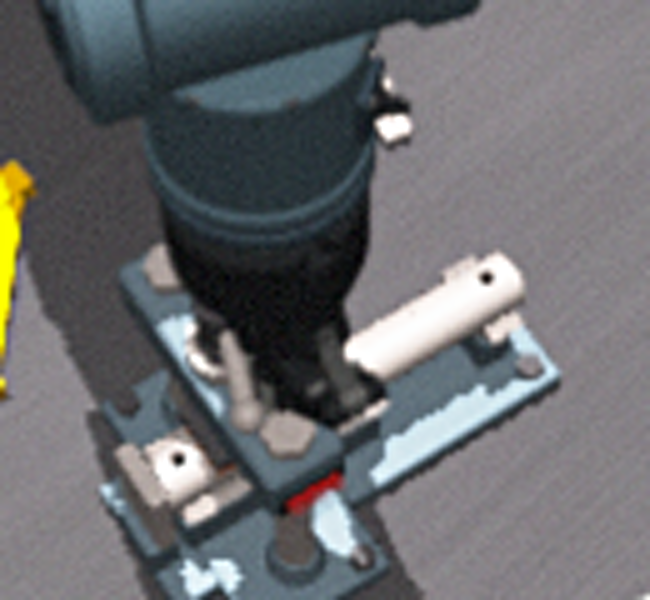

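Call:
move_arm([
  {"tx":0,"ty":-0.01,"tz":0,"turn":0},
  {"tx":0,"ty":-0.02,"tz":0,"turn":0},
  {"tx":0,"ty":-0.024,"tz":-0.015,"turn":0},
  {"tx":0,"ty":-0.024,"tz":-0.05,"turn":0},
  {"tx":0,"ty":-0.024,"tz":-0.09,"turn":0},
  {"tx":-0.01,"ty":-0.03,"tz":-0.125,"turn":0},
  {"tx":-0.04,"ty":-0.05,"tz":-0.14,"turn":0},
  {"tx":-0.075,"ty":-0.075,"tz":-0.14,"turn":0},
  {"tx":-0.11,"ty":-0.1,"tz":-0.14,"turn":0},
  {"tx":-0.13,"ty":-0.115,"tz":-0.14,"turn":0},
  {"tx":-0.13,"ty":-0.12,"tz":-0.14,"turn":0},
  {"tx":-0.13,"ty":-0.12,"tz":-0.14,"turn":0},
], gripper=0)

```text
time_s: 20.0
eef_pos: [0.4848, 0.0209, 0.3152]
eef_rot: [0.0, 0.997, -0.074, 0.001]
wrist_force: [0.0, -1.2, 0.2]
opening: -0.0
```

```bash
python3 -c "
from h import *
chk('s25');snap('wrist','w25');snap('top','t25')"
```

```text
t 20.0 vice [-0.0903  0.1223] z 0.3152 phi 126.4 F [ 0.  -1.2  0.2]
tangential resist 0.5
```

View pics/s25v.png

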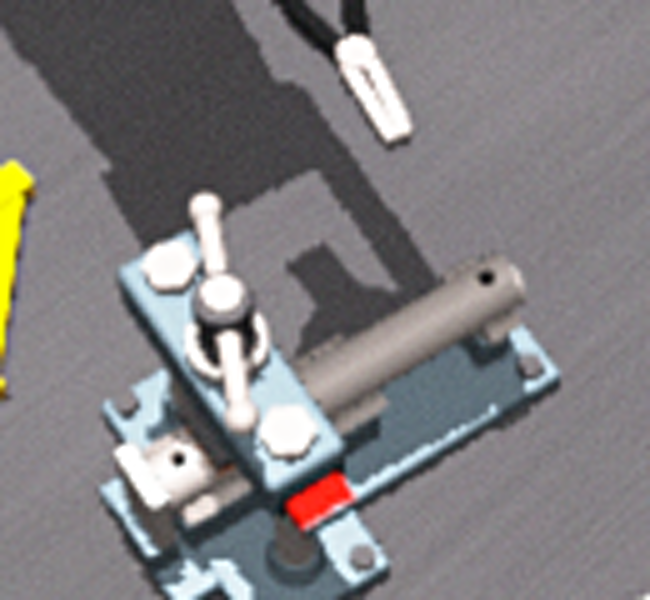

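View pics/t25.png

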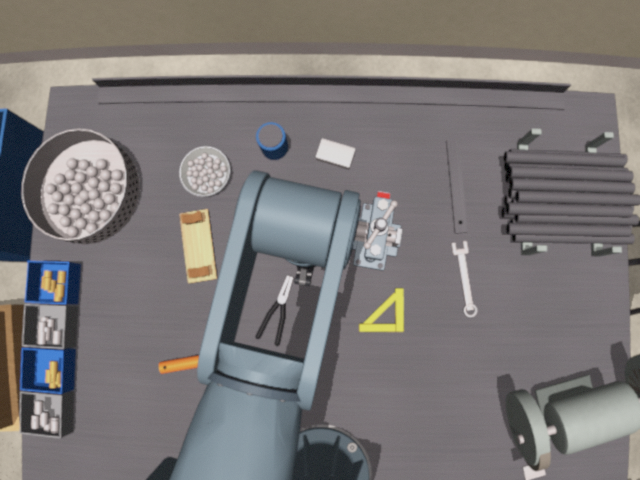

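View pics/w25.png

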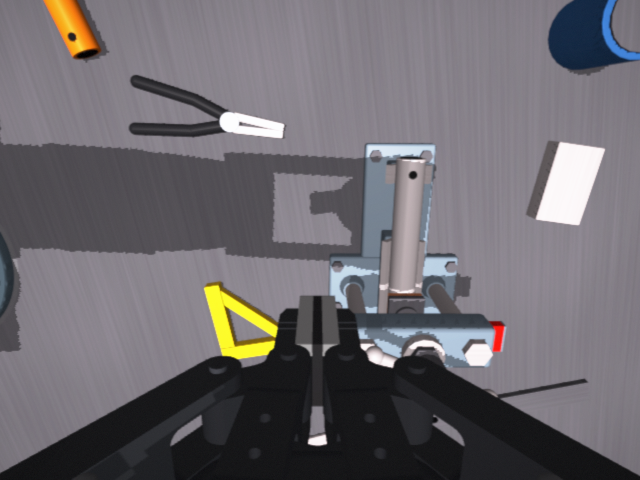

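```bash
python3 -c "
from h import *
print(vf(onplane(load('w25'),[[411,159]],.078)))
print(workorder.hand_in())"
```

```text
[[-0.00250112  0.15636139]]
the job is handed in; nothing more can be done
None
```

The tube is clamped in the vice and fully home. The red tab is out, and I stopped turning as soon as it showed. The job was handed in at about 20 s of the 72 s allowed; no verdict was reported.

**What I did:**
- I gripped the tube off-centre, lifted it out of the cradle and laid it in both vees clear of the bridge.
- I pushed it home with closed fingers on its free end. Movement stopped as the force rose from about 12 N to 23 N, which I took as contact with the end stop.
- I pushed the T-bar clockwise about 1.35 turns. For the last part I worked in steps of about 15–30°, checking the camera after each one. After the step where the red appeared, I backed off and moved the arm clear.

**Last checks:**
- **Tab:** the scene and wrist views both show it fully out.
- **Tube position:** the free end measured at vice y = 155.3 mm before clamping and 156.4 mm after, against 155 mm for home. The later reading is 1.4 mm over, within the 2 mm calibration error. The cross holes were in the same pixels before and after tightening, so the tube did not shift.
- **Other things on the bench:** they look unmoved. In the last top view the arm hides part of the orange tube, and its visible end is in place.
- **Forces:** the highest wrist force I read was about 24 N, at the end stop. I have no reading of the clamping force itself, so the evidence against a dent is that the tab came out on the last step of about 16°, against roughly 72° before denting.

One set of move calls was refused because I had left out some values; nothing moved, and I sent them again.

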